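# Sanitise and pack the returned handsets

### The arm

A 7-joint arm with a two-finger parallel gripper is mounted at the origin on the work surface. World frame = base frame: x ahead of the robot, y to its left, z up, the work surface at z = 0. Lengths are in m, angles in rad, forces in N, time in s.
With the tool pointing down it reaches from about 0.4 to 0.85 m from the base axis. Payload 10.4 kg.
Tool frame: the origin (TCP) lies at the very end of the fingers, on their centre line; the grasp point (between the pads) lies 19 mm behind it; z points along the fingers, y is the direction in which the jaws open and shut (so a half turn about z gives the same grasp; the last joint's range is limited). The gripper opens to 87 mm and grips with 3 to 60 N. Pads are 19 mm wide; open, the fingers measure 117 mm over their backs; the gripper's body (75 mm by 190 mm) begins 51 mm behind the grasp point.
Start: joints at [-1.229, 0.332, -0.065, 1.46, 0.022, 1.35, -0.088], TCP at [0.223, 0.584, 0.223] pointing down, gripper open.
Joint ranges: [-2.6, 2.6], [-0.5, 2.12], [-1.47, 1.34], [0.16, 2.42], [-1.27, 4.41], [0.06, 2.06], [-2.6, 2.6]. Speed limits (rad/s): [2.22, 2.22, 2.79, 2.79, 3.14, 3.14, 3.14].

### API

Orientations are given as a unit quaternion [x, y, z, w].
In Python, from bench import read_state, imaging, r gives the robot as it stands. The module is installed in compiled form; this text tells all that it offers.
- The arm moves only by the tool move_arm, never from a script. Its argument "series" is a list of rows, each a list of 4 numbers: the shift along the tool's x, y, z in m, then the turn about the tool's z in rad. In form: [[x, y, z, roll], ...]. A call has 1 to 20 rows; each row is the pose to reach, as a shift and turn from the pose commanded when the call began, along the tool's axes at that moment; what a row does not reach only later rows make up. A row lasts 1/10 s, in which the tool goes at most 50 mm and 8.59 degrees, less where a joint would pass 70% of its speed; a pose out of reach is approached as far as the arm can. A call with a gripper value outside its range is refused whole. "claw" is the gripper's target within -1 to 1 (fully open at 1, half-way at 0, shut at -1), set as the call begins (left out, the last holds). The fingers move at their own pace and stop on an object; "newtons" is the grip in N (left out, the last holds). Time passes only in rows, so rows that repeat a pose let the fingers close. It gives the time, the measured TCP pose, the force and the opening at its end, in the units of the state.
- read_state(): the state, without advancing time (a new reading comes with each control period).
- imaging.camera(name): name is "scene" or "top"; returns (picture, depth): 400x640x3 uint8, red, green, blue; 400x640 float32, m along the optical axis (not along the pixel's ray), 0 where there is no reading.
- imaging.get_calibration(name): a dict with "camera_matrix" (3x3 intrinsics, pixels), "R" (3x3) and "t" (3): a world point X has camera coordinates R X + t. Camera axes: x right, y down, z forward; pixel columns grow to the right and rows downward; lengths in m; the calibration is good to about 2 mm. A picture is of the moment at which its call begins. get_calibration takes no time and is no camera call.
- r.close_job(): hands the job in, once; it reports no verdict.
The state is a dict: "time": time; "joint_positions": joint angles; "joint_vel": joint speeds; "joint_torque": joint torques, N m; "ee_pos": TCP position; "eef_rot": TCP orientation; "ft_force": force on the tool from outside, world axes, zero at the start; "torque": the same for the moment, N m; "width": finger opening in m.
Only numpy, scipy, OpenCV 4.12 (cv2) and the standard library are available. Lean on these libraries where they do the work, as an engineer would, in place of code of your own. Each camera call takes 0.05 s, during which the arm holds its last target.

### The job

Sanitise the returned cordless handsets and pack them for their next loan: lay all of them flat in the steel drip tray, press the spray bottle's cap fully down and let it spring back up. Then lay each handset flat in a bay of its own in the carry case, close the lid fully, and only then turn both turnbuttons fully across it. Leave the other things on the desk where they are.

Things in the scene. Friction and masses are not known exactly. Their poses are not given: they have to be found in the camera images.
- handset1_c (a point): Centre (14 mm above its underside) of one of up to three identical loose cordless handsets (None if absent): black plastic slab 150 long (its x, to the aerial stub) x 48 wide (its y) x 28 mm thick (its z, out of the keypad), about 140 g. Starts flat on the desk, in the middle; grip across its width at mid-length. Either face may end uppermost.
- handset2_c (a point): Centre (14 mm above its underside) of one of up to three identical loose cordless handsets (None if absent): black plastic slab 150 long (its x, to the aerial stub) x 48 wide (its y) x 28 mm thick (its z, out of the keypad), about 140 g. Starts flat on the desk, in the middle; grip across its width at mid-length. Either face may end uppermost.
- handset3_c (a point): Centre (14 mm above its underside) of one of up to three identical loose cordless handsets (None if absent): black plastic slab 150 long (its x, to the aerial stub) x 48 wide (its y) x 28 mm thick (its z, out of the keypad), about 140 g. Starts flat on the desk, in the middle; grip across its width at mid-length. Either face may end uppermost.
- station: Sanitising station, fixed: steel drip tray, spray bottle clamped beside it. Origin on the desk under the tray's centre, z up, +x to the bottle. Tray 196 (x) x 276 (y) mm, walls 4 mm thick, 20 mm high, floor 8 mm above the desk. Handset lanes along x at y = -80, 0, +80 mm, 74 mm wide, parted by 6 mm ribs (20 mm high) only at the ends (|x| over 54 mm): fingers fit between. Bottle axis x = 156, y = 0, 72 mm across.
- cap_top (a point): Centre of the flat top of the spray bottle's white finger-press nozzle cap (32 mm across, 216 mm above the desk when up). The point moves down with the cap.
- cap (a joint): How far the sprung cap is pressed, m: 0 up, 0.010 fully down on its hard stop. It starts to move at about 3 N, is fully down at about 9 N and springs back when released.
- case: Carry case's bottom shell, fixed: black, 196 (x) x 276 (y) x 50 mm high, walls and floor 6 mm. Origin on the desk under its centre, z up, +x to the hinge side. Grey foam, up to 28 mm above the desk, makes three bays at y = -80, 0, +80 mm, each 166 x 68 mm, for one handset lying flat along x; the 12 mm ribs between bays stand only at the ends (|x| over 56 mm), so fingers fit in the middle.
- lid (a joint): Lid angle, rad: 0 closed, 1.9 fully open (it starts at about 1.75, just past upright). Stiff hinge: the lid stays where it is left and takes about 0.5 N m to move; swing it over by pushing its outside face and press it down.
- lid_hinge (a point): Middle of the lid's hinge line, which runs along the case's y at its +x top edge, 50 mm above the desk. The lid is a shell 196 mm from hinge to free edge, 276 mm along the hinge, 18 mm deep.
- lid_edge (a point): Middle of the lid's free edge, on its outside face (68 mm above the desk when closed).
- latch_a (a joint): Angle of the turnbutton on the case's front at y = +50 mm, rad: 0 open (its arm lies along the case's front edge, pointing to the case's +y), 1.57 fully turned against its stop (arm points to the case's +x, across the closed lid's edge). It stays where it is left; about 0.1 N m turns it.
- latch_a_pivot (a point): Pivot (upright axis) of that turnbutton, on the arm's upper face, 80 mm above the desk, 22 mm in front of the case's front wall. The arm is an aluminium bar 14 mm wide, 70 to 80 mm above the desk (just over the closed lid's top), reaching 52 mm from the pivot, with a thumb rib 8 mm wide on it from 12 to 48 mm out, up to 92 mm above the desk.
- latch_a_tip (a point): End of that turnbutton's arm, 52 mm from the pivot, on its upper face.
- latch_b (a joint): Angle of the turnbutton on the case's front at y = -50 mm, rad: 0 open (its arm lies along the case's front edge, pointing to the case's -y), 1.57 fully turned against its stop (arm points to the case's +x, across the closed lid's edge). It stays where it is left; about 0.1 N m turns it.
- latch_b_pivot (a point): Pivot (upright axis) of that turnbutton, on the arm's upper face, 80 mm above the desk, 22 mm in front of the case's front wall. The arm is an aluminium bar 14 mm wide, 70 to 80 mm above the desk (just over the closed lid's top), reaching 52 mm from the pivot, with a thumb rib 8 mm wide on it from 12 to 48 mm out, up to 92 mm above the desk.
- latch_b_tip (a point): End of that turnbutton's arm, 52 mm from the pivot, on its upper face.
- tape1: Bystander, loose, to be left alone: roll of packing tape, 100 mm across, 48 mm high. Origin: centre of its underside.
- mug: Bystander, loose, to be left alone: white mug, 80 mm across, 95 mm high. Origin: centre of its underside.
- punch: Bystander, loose, to be left alone: red hole punch, 105 x 120 x 65 mm. Origin: centre of its underside.
- stapler: Bystander, loose, to be left alone: stapler, 140 x 36 x 47 mm. Origin: centre of its underside.
- pen_pot: Bystander, loose, to be left alone: pot of pens, 76 mm across, 150 mm high. Origin: centre of its underside.

How it is judged:
On the way, in this order (a step that is already met when the one before it is completed fails the run):
1. all handsets lie flat in the drip tray (x of handset1_c in the frame of station between -0.08 and 0.08 m and y of handset1_c in the frame of station between -0.12 and 0.12 m and z of each of handset1_c, handset2_c, handset3_c in the frame of station below 0.028 m and x of handset2_c in the frame of station between -0.08 and 0.08 m and y of handset2_c in the frame of station between -0.12 and 0.12 m and x of handset3_c in the frame of station between -0.08 and 0.08 m and y of handset3_c in the frame of station between -0.12 and 0.12 m), for 0.3 s.
2. the spray cap is pressed down (at least 7.5 of its 10 mm) with all handsets in the tray (all of step 1 and value of joint cap above 0.0075 m), for 0.1 s.
3. the cap is back up (value of joint cap below 0.002 m), for 0.2 s.
4. all handsets lie flat in the case's bays (x of handset1_c in the frame of case between -0.05 and 0.05 m and y of handset1_c in the frame of case between -0.115 and 0.115 m and z of each of handset1_c, handset2_c, handset3_c in the frame of case below 0.026 m and x of handset2_c in the frame of case between -0.05 and 0.05 m and y of handset2_c in the frame of case between -0.115 and 0.115 m and x of handset3_c in the frame of case between -0.05 and 0.05 m and y of handset3_c in the frame of case between -0.115 and 0.115 m), for 0.3 s.
5. the lid is closed over them (all of step 4 and value of joint lid below 0.04 rad), for 0.3 s.
6. both turnbuttons are turned across the closed lid (value of joint lid below 0.04 rad and value of joint each of latch_a, latch_b above 1.35 rad), for 0.2 s.
At the end, for the whole second after the job is handed in: Every handset present lies flat in the case, one to a bay (its centre within 50 mm of the case's centre line in x, within 115 mm in y, and under 26 mm above the desk), the lid is closed to within 0.04 rad, both turnbuttons are turned to at least 1.35 rad, and the spray cap is up to within 2 mm (all of step 4 and all of step 6 and value of joint cap below 0.002 m); the robot touches nothing.
It fails at once if a bystander on the desk is moved more than 40 mm (distance of any of tape1, mug, punch, stapler, pen_pot from where it was at the start of the episode above 0.04 m).
Of handset1, handset2, handset3 only 2 to 3 are there at a start; the rules pass over those that are not, and their reading is None.
At some moment in a run one of handset1, handset2, handset3 may be knocked a few centimetres aside while the robot is not near it.
Once in a run the grip may slacken for a moment while it holds something.
It also fails if it takes over 210 s, if anything falls off the work surface, if the arm or the gripper's body presses on something with over 40 N, if the wrist force passes 120 N, or if a joint passes its speed limit or range.

## Working session

There is one attempt and no reset: what is moved stays moved. The work goes in short steps, Python scripts to look and compute and a tool call to move; the robot and the scene stay as the last step left them, time stands still between calls to the robot, and variables do not carry over. Pictures are saved under pics/ and viewed, and the job is handed in when it is done.

Besides the shell and the picture viewer there is one more tool, called in YAML: its name, and indented under it one key for each argument. move_arm: Moves the arm, as the interface text tells. Its arguments: {"type":"object","properties":{"series":{"type":"array","items":{"type":"array","items":{"type":"number"}}},"claw":{"type":"number"},"newtons":{"type":"number"}},"required":["series"]}

```bash
mkdir -p pics; ls; python3 - <<'E'
from bench import read_state, imaging, r
import cv2, numpy as np
s=read_state(); print({k:np.round(v,3).tolist() for k,v in s.items()})
for n in("scene","top"):
    p,d=imaging.camera(n); cv2.imwrite(f"pics/{n}0.png",p[:,:,::-1]); np.save(f"pics/{n}0.npy",d)
    c=imaging.get_calibration(n); print(n,c)
E
```

```text
pics
{'time': 0.0, 'joint_positions': [-1.229, 0.333, -0.065, 1.461, 0.022, 1.35, -0.089], 'joint_vel': [0.0, -0.001, -0.001, -0.0, -0.0, -0.001, 0.002], 'joint_torque': [0.0, -62.325, 0.025, -38.99, -0.061, 0.04, 0.0], 'ee_pos': [0.223, 0.584, 0.222], 'eef_rot': [0.181, 0.983, -0.001, -0.0], 'ft_force': [-0.501, 0.802, -0.117], 'torque': [-0.019, -0.051, 0.019], 'width': 0.087}
scene {'camera_matrix': array([[482.42757288,   0.        , 318.50510386],
       [  0.        , 482.42757288, 206.86992933],
       [  0.        ,   0.        ,   1.        ]]), 'R': array([[-0.69890145,  0.71518513,  0.00685462],
       [ 0.44785709,  0.44509225, -0.77544627],
       [-0.55763858, -0.53889063, -0.63137635]]), 't': array([ 0.39470893, -0.1783381 ,  2.00047421])}
top {'camera_matrix': array([[398.69761407,   0.        , 308.401712  ],
       [  0.        , 398.69761407, 199.18429019],
       [  0.        ,   0.        ,   1.        ]]), 'R': array([[-0.02187037, -0.99968925, -0.01196206],
       [-0.99750853,  0.02262222, -0.0668204 ],
       [ 0.06707024,  0.01047087, -0.99769331]]), 't': array([0.06006972, 0.58766567, 1.30720204])}
```

View pics/scene0.png

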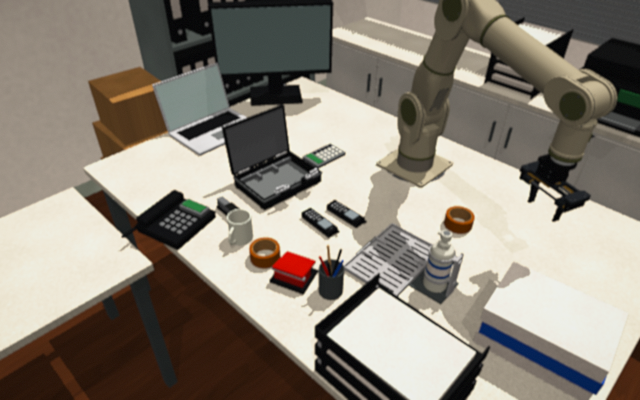

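View pics/top0.png

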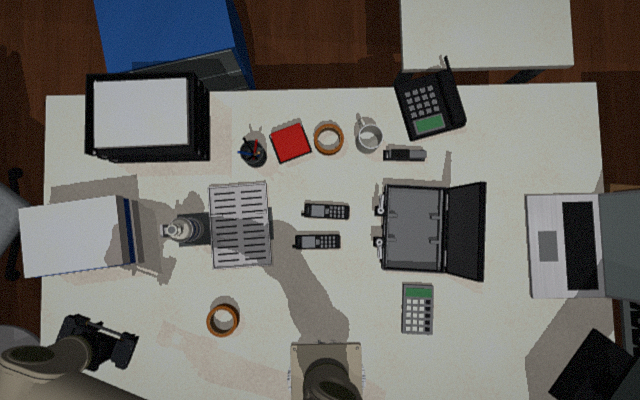

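```bash
cat > h.py <<'E'
import numpy as np, cv2
from bench import read_state, imaging, r
def pts(n,d):
    c=imaging.get_calibration(n);K=c["camera_matrix"]
    v,u=np.mgrid[:d.shape[0],:d.shape[1]]
    P=np.stack([(u-K[0,2])/K[0,0]*d,(v-K[1,2])/K[1,1]*d,d],-1)
    return (P-c["t"])@c["R"]
def proj(n,X):
    c=imaging.get_calibration(n);q=np.asarray(X)@c["R"].T+c["t"];q=q@c["camera_matrix"].T
    return q[...,:2]/q[...,2:]
def snap(n,name):
    p,d=imaging.camera(n);cv2.imwrite(f"pics/{name}.png",p[:,:,::-1]);np.save(f"pics/{name}.npy",d);return p,d,pts(n,d)
def crop(p,name,u0,u1,v0,v1,s):
    cv2.imwrite(f"pics/{name}.png",cv2.resize(p[v0:v1,u0:u1,::-1],None,fx=s,fy=s,interpolation=cv2.INTER_CUBIC))
def rect(P,p,box,zlo,zhi,dark=None):
    u0,u1,v0,v1=box;Q=P[v0:v1,u0:u1].reshape(-1,3);c=p[v0:v1,u0:u1].reshape(-1,3).max(1)
    m=(Q[:,2]>zlo)&(Q[:,2]<zhi)
    if dark:m&=c<dark
    Q=Q[m];(c,wh,a)=cv2.minAreaRect((Q[:,:2]*1000).astype(np.float32))
    return np.round(c,1),np.round(wh,1),round(a,1),len(Q),np.round(np.median(Q[:,2])*1000,1)
E
python3 - <<'E'
from h import *
p=cv2.imread("pics/top0.png")[:,:,::-1];d=np.load("pics/top0.npy");P=pts("top",d)
crop(p,"c1",280,440,130,290,5); crop(p,"c2",150,290,150,290,5)
for b in [(290,356,190,228),(285,350,225,260),(375,435,140,165),(370,490,170,285),(195,285,175,275)]:
    print(rect(P,p,b,0.012 if b[0]<360 else .012,.2))
for uv in [(326,211),(318,242),(404,154),(180,230),(240,225),(412,230),(380,213),(378,245),(470,230),(418,310)]: print(uv,np.round(P[uv[1],uv[0]],3))
E
```

```text
(array([547.5,  -7.5]), array([159. ,  48.2]), 85.5, 664, np.float64(26.2))
(array([446.5,  25.1]), array([159. ,  46.5]), 88.8, 661, np.float64(26.6))
(array([ 750.3, -256.8]), array([177.4,  69. ]), 86.3, 430, np.float64(43.1))
(array([ 463.7, -291.4]), array([260.8, 325.8]), 85.3, 4462, np.float64(70.0))
(array([504.6, 302. ]), array([275.6, 241.2]), 3.4, 819, np.float64(17.9))
(326, 211) [ 0.548 -0.01   0.025]
(318, 242) [0.447 0.018 0.029]
(404, 154) [ 0.729 -0.271  0.041]
(180, 230) [0.496 0.412 0.211]
(240, 225) [0.508 0.279 0.004]
(412, 230) [ 0.479 -0.297  0.003]
(380, 213) [ 0.536 -0.179  0.079]
(378, 245) [ 0.435 -0.17   0.076]
(470, 230) [ 0.478 -0.422  0.178]
(418, 310) [ 0.219 -0.303  0.018]
```

View pics/c1.png

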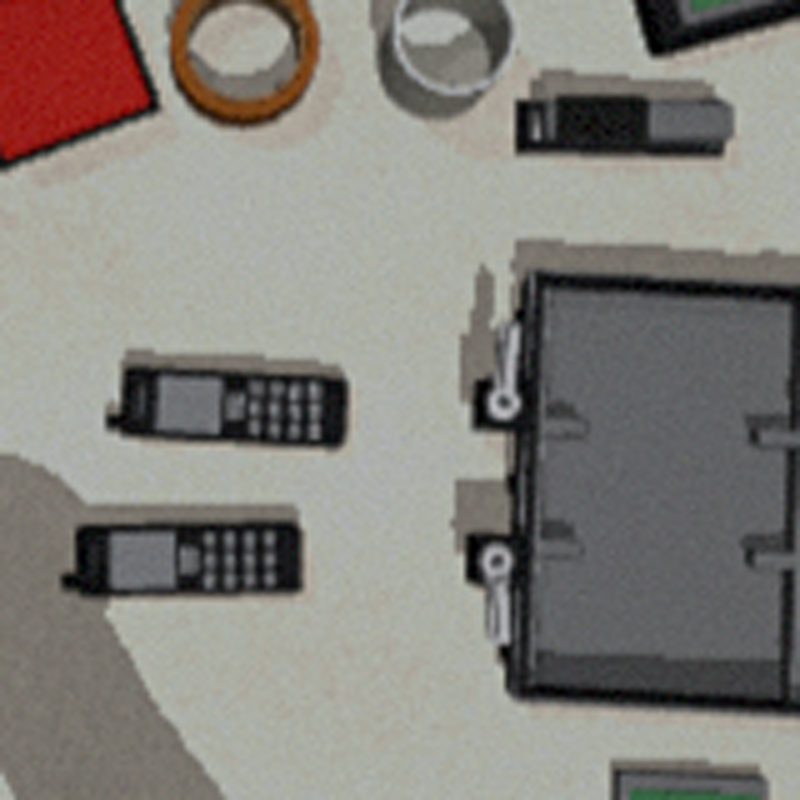

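View pics/c2.png

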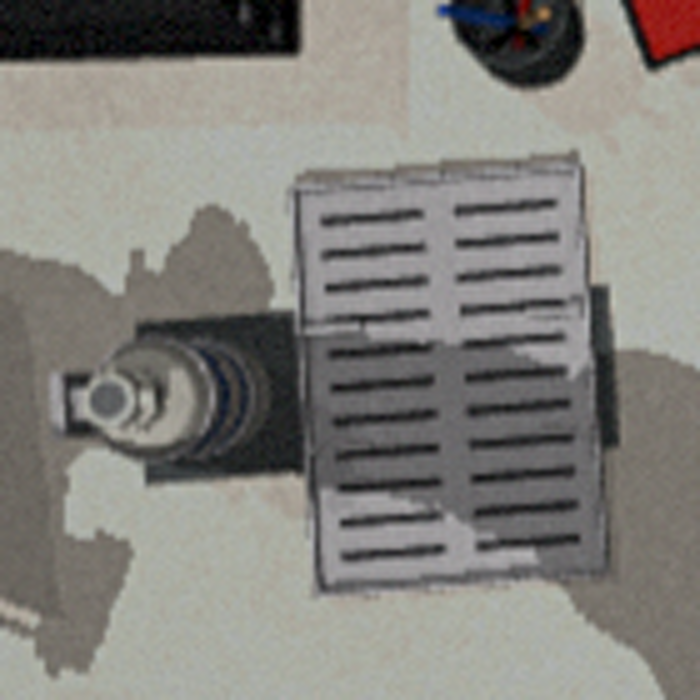

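```bash
cat >> h.py <<'E'
def ray(n,u,v,z):
    c=imaging.get_calibration(n);q=c["R"].T@np.linalg.solve(c["camera_matrix"],[u,v,1]);o=-c["R"].T@c["t"]
    return o+q*(z-o[2])/q[2]
E
python3 - <<'E'
from h import *
p=cv2.imread("pics/top0.png")[:,:,::-1];d=np.load("pics/top0.npy");P=pts("top",d)
crop(p,"c3",370,500,170,290,6)
A=[ray("top",150+u/5,150+v/5,.02) for u,v in [(295,185),(578,158),(605,575),(320,590)]]
print(np.round(A,4),np.round(np.mean(A,0),4))
# steel cap
m=(P[...,2]>.205)&(P[...,2]<.225);v,u=np.nonzero(m);k=(u<215)&(v>200)&(v<260);print(np.round(P[v[k],u[k]].mean(0),4),k.sum(),(u[k].mean(),v[k].mean()))
E
```

```text
[[0.6372 0.3786 0.02  ]
 [0.651  0.1887 0.02  ]
 [0.3743 0.175  0.02  ]
 [0.3684 0.3634 0.02  ]] [0.5077 0.2764 0.02  ]
[0.4975 0.431  0.2135] 115 (np.float64(173.0608695652174), np.float64(229.7913043478261))
```

View pics/c3.png

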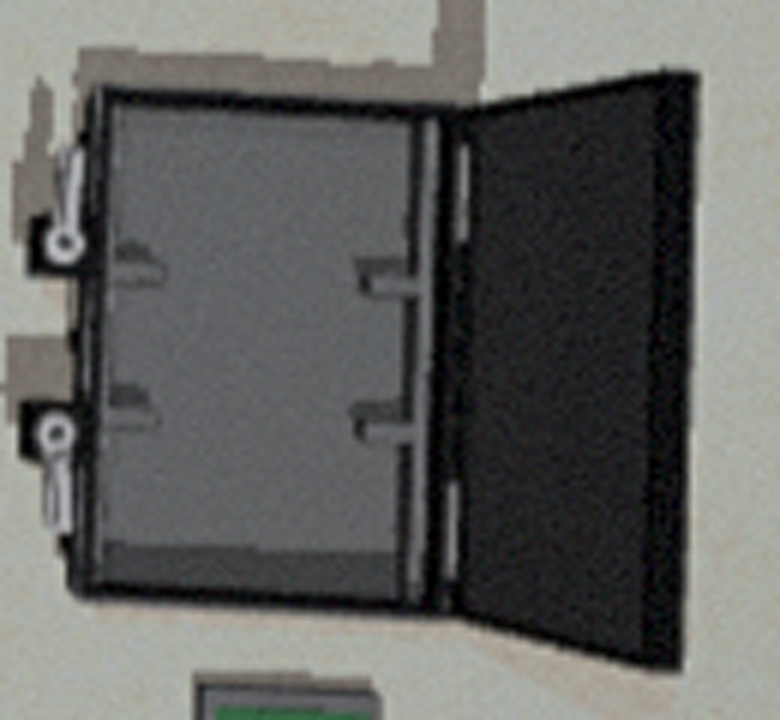

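```bash
python3 - <<'E'
from h import *
R=lambda u,v,z:ray("top",370+u/6,170+v/6,z)
a=R(65,243,.082);b=R(57,433,.082);print("piv",a,b,np.linalg.norm(a-b))
c=[R(95,88,.05),R(70,592,.05),R(450,608,.05),R(470,108,.05)];print(np.round(c,4),np.mean(c,0))
y=(a-b)/np.linalg.norm(a-b);x=np.array([y[1],-y[0],0]);print(np.degrees(np.arctan2(x[1],x[0])),(a+b)/2+.12*x)
f=c[0]-c[1];print(np.degrees(np.arctan2(f[1],f[0]))-90,np.linalg.norm(f))
d=np.load("pics/top0.npy");P=pts("top",d)
Q=P[180:285,445:490].reshape(-1,3);Q=Q[(Q[:,2]>.1)]
cc=Q.mean(0);n=np.linalg.svd(Q-cc)[2][2];print("lid n",n,cc)
E
```

```text
piv [ 0.54366969 -0.18175412  0.082     ] [ 0.44423152 -0.17418826  0.082     ] 0.09972558247139302
[[ 0.6285 -0.2063  0.05  ]
 [ 0.3581 -0.1835  0.05  ]
 [ 0.3455 -0.3855  0.05  ]
 [ 0.6129 -0.4083  0.05  ]] [ 0.48623844 -0.29590335  0.05      ]
-94.35102327380194 [ 0.4848466  -0.29762535  0.082     ]
-94.8132725938903 0.27132149219186374
lid n [ 0.07496856  0.95295994 -0.29367852] [ 0.47473366 -0.41581692  0.19358499]
```

```bash
cat >> h.py <<'E'
from scipy.spatial.transform import Rotation as Ro
def heads():
    s=read_state();M=Ro.from_quat(s["eef_rot"]).as_matrix();return s,M
def go(x,y,z,head=None):
    """head: wanted heading (deg) of tool y axis, mod 180"""
    s,M=heads();d=M.T@(np.array([x,y,z])-s["ee_pos"]);h=np.degrees(np.arctan2(M[1,1],M[0,1]))
    ro=[]
    if head is not None:
        e=(head-h+90)%180-90;ro=[round(-np.radians(q),3) for q in (e,e-180*np.sign(e))]
    print("shift",np.round(d,4).tolist(),"roll",ro,"rows",max(abs(d))/.05,"h",round(h,1),"at",np.round(s["ee_pos"],4),"t",s["time"],"j",np.round(s["joint_positions"],2))
S=lambda x,y:(.507-.052*x-.9986*y,.2755+.9986*x-.052*y)
C=lambda x,y:(.4855-.0785*x+.9969*y,-.297-.9969*x-.0785*y)
E
python3 - <<'E'
from h import *
print(ray("top",325.2,211.4,.028),ray("top",316.4,241.7,.028))
go(.5475,-.006,.15,-4)
E
```

```text
[ 0.54666691 -0.00766404  0.028     ] [0.44780037 0.02367768 0.028     ]
shift [-0.5136, -0.4348, 0.0724] roll [np.float64(1.276), np.float64(-1.866)] rows 10.272022602235783 h 69.1 at [0.2229 0.5835 0.2218] t 0.1 j [-1.23  0.33 -0.06  1.46  0.02  1.35 -0.09]
```

move_arm:
  series:
    - [-0.05,-0.042,0,0.1]
    - [-0.1,-0.085,0,0.2]
    - [-0.15,-0.127,0,0.3]
    - [-0.2,-0.169,0,0.4]
    - [-0.25,-0.212,0,0.5]
    - [-0.3,-0.254,0,0.65]
    - [-0.35,-0.296,0,0.8]
    - [-0.4,-0.339,0,0.95]
    - [-0.45,-0.381,0,1.1]
    - [-0.513,-0.435,0,1.276]
    - [-0.513,-0.435,0.05,1.276]
    - [-0.513,-0.435,0.07,1.276]
    - [-0.513,-0.435,0.07,1.276]
    - [-0.513,-0.435,0.07,1.276]
    - [-0.513,-0.435,0.07,1.276]
    - [-0.513,-0.435,0.07,1.276]
  claw: 1
  newtons: 30

```text
time: 1.7
ee_pos: [0.5467, -0.006, 0.1519]
eef_rot: [0.732, 0.681, -0.001, -0.0]
ft_force: [-0.1, 0.4, 0.1]
width: 0.0872
```

```bash
python3 - <<'E'
from h import *
go(.5475,-.006,.008,-4)
p,d,P=snap("top","t1");crop(p,"t1c",260,400,150,290,5)
E
```

```text
shift [0.0002, 0.001, 0.1439] roll [np.float64(-0.002), np.float64(3.14)] rows 2.87734594465232 h -4.1 at [ 0.5467 -0.006   0.1519] t 1.7 j [-0.53  0.22  0.53  1.79 -0.12  1.16 -0.04]
```

View pics/t1c.png

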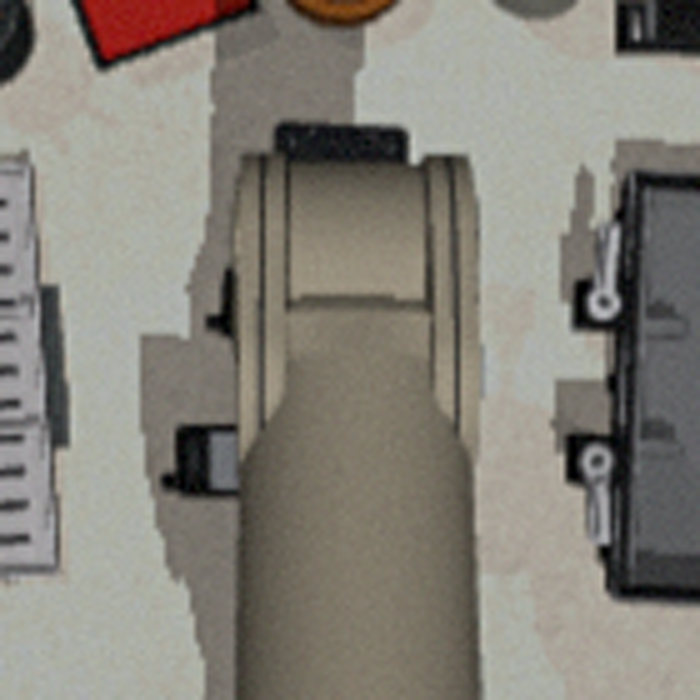

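The arm hides handset 1. Its stub (pixel ~303,214 in the full frame) and handset 2 are unmoved, so I'm going down.

move_arm:
  series:
    - [0,0.001,0.05,0]
    - [0,0.001,0.1,0]
    - [0,0.001,0.13,0]
    - [0,0.001,0.143,0]
    - [0,0.001,0.143,0]
    - [0,0.001,0.143,0]

```text
time: 2.35
ee_pos: [0.5492, -0.0049, 0.0112]
eef_rot: [0.731, 0.682, 0.001, 0.0]
ft_force: [-0.2, 0.1, 0.2]
width: 0.0867
```

move_arm:
  series:
    - [0,0,0,0]
    - [0,0,0,0]
    - [0,0,0,0]
    - [0,0,0,0]
    - [0,0,0,0]
    - [0,0,0,0]
    - [0,0,0,0]
    - [0,0,0,0]
  claw: -1
  newtons: 35

```text
time: 3.15
ee_pos: [0.5483, -0.0055, 0.0097]
eef_rot: [0.731, 0.682, 0.0, 0.0]
ft_force: [1.4, -0.1, 1.0]
width: 0.0477
```

move_arm:
  series:
    - [0,0,-0.04,0]
    - [0,0,-0.08,0]
    - [0,0,-0.12,0]
    - [0,0,-0.12,0]

```text
time: 3.55
ee_pos: [0.5507, -0.0057, 0.1344]
eef_rot: [0.732, 0.682, 0.003, 0.002]
ft_force: [0.5, 0.2, -1.6]
width: 0.0479
```

```bash
python3 - <<'E'
from h import *
print(read_state()["width"]);go(*S(0,-.08),.128,3)
E
```

```text
0.04792902778636602
shift [0.2872, 0.0159, 0.0072] roll [np.float64(-0.123), np.float64(3.019)] rows 5.743504367616676 h -4.0 at [ 0.5507 -0.0057  0.1344] t 3.55 j [-0.53  0.25  0.53  1.8  -0.14  1.12 -0.03]
```

move_arm:
  series:
    - [0.04,0.004,0,0]
    - [0.085,0.006,0,-0.04]
    - [0.13,0.008,0,-0.08]
    - [0.18,0.011,0,-0.12]
    - [0.23,0.014,0,-0.123]
    - [0.27,0.017,0,-0.123]
    - [0.287,0.017,0,-0.123]
    - [0.287,0.017,0,-0.123]
    - [0.287,0.017,0,-0.123]
    - [0.287,0.017,0,-0.123]

```text
time: 4.55
ee_pos: [0.5853, 0.2772, 0.1291]
eef_rot: [0.689, 0.725, -0.001, 0.0]
ft_force: [0.0, -0.9, -2.3]
width: 0.0478
```

```bash
python3 - <<'E'
from h import *
print(read_state()["width"]);go(*S(0,-.08),.020,3)
p,d,P=snap("scene","s1");crop(p,"s1c",300,500,180,320,4)
E
```

```text
0.04783165158645766
shift [0.0025, 0.0018, 0.1091] roll [np.float64(-0.002), np.float64(3.14)] rows 2.182885801016145 h 2.9 at [0.5853 0.2772 0.1291] t 4.55 j [-0.8   0.46  0.38  1.53 -0.18  1.19 -0.34]
```

View pics/s1c.png

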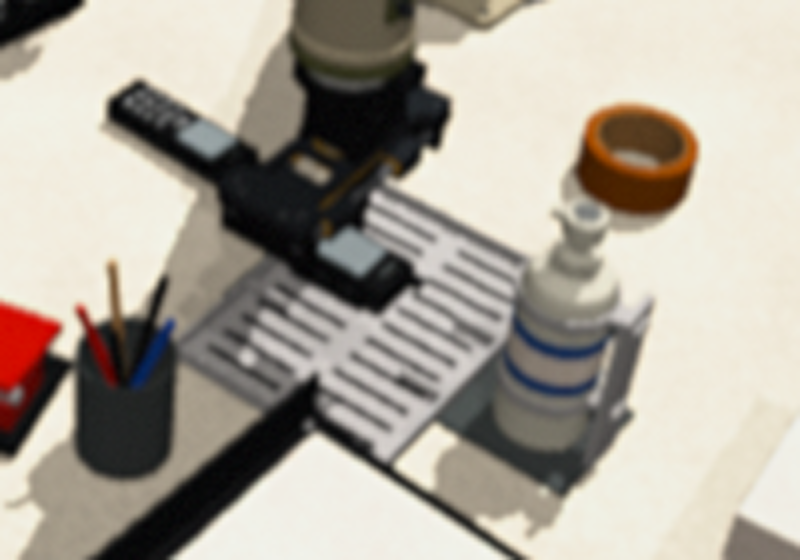

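Handset 1 is held above the tray, level. Lowering.

move_arm:
  series:
    - [0.002,0.002,0.05,0]
    - [0.002,0.002,0.09,0]
    - [0.002,0.002,0.105,0]
    - [0.002,0.002,0.109,0]
    - [0.002,0.002,0.111,0]
    - [0.002,0.002,0.111,0]
    - [0.002,0.002,0.111,0]

```text
time: 5.3
ee_pos: [0.5881, 0.2821, 0.0204]
eef_rot: [0.688, 0.726, 0.001, 0.0]
ft_force: [0.5, -0.4, -0.8]
width: 0.0479
```

move_arm:
  series:
    - [0,0,0,0]
    - [0,0,0,0]
    - [0,0,0,0]
    - [0,0,0,0]
    - [0,0,-0.05,0]
    - [0,0,-0.1,0]
    - [0,0,-0.12,0]
    - [0,0,-0.12,0]
  claw: 0.4

```text
time: 6.1
ee_pos: [0.5889, 0.2825, 0.1429]
eef_rot: [0.688, 0.726, 0.003, 0.001]
ft_force: [0.5, -0.1, -0.6]
width: 0.0612
```

```bash
python3 - <<'E'
from h import *
print(read_state()["width"]);go(.447,.024,.14,-1)
p,d,P=snap("scene","s2");crop(p,"s2c",300,500,180,320,4)
E
```

```text
0.061236912718634726
shift [-0.2506, -0.1554, 0.0011] roll [np.float64(0.07), np.float64(-3.071)] rows 5.012335181635253 h 3.0 at [0.5889 0.2825 0.1429] t 6.1 j [-0.8   0.45  0.38  1.51 -0.18  1.21 -0.34]
```

View pics/s2c.png

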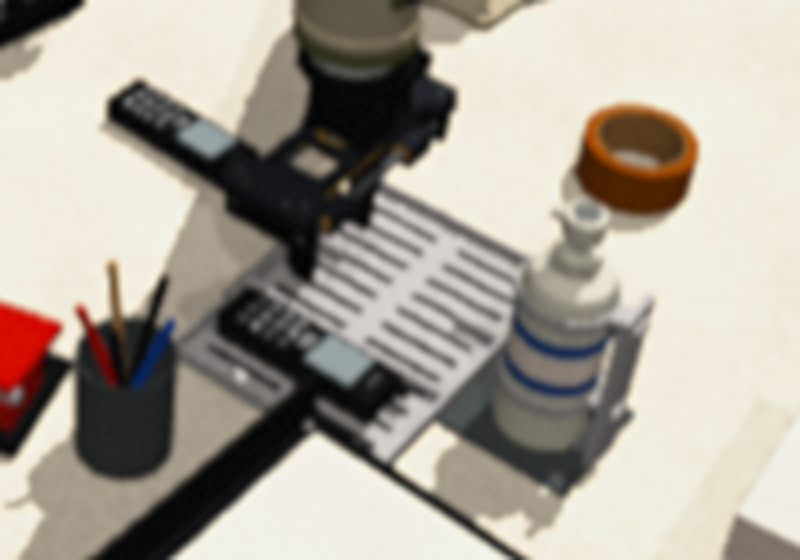

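Handset 1 lies in the outer lane, at about (310,350) in the crop. Next is handset 2.

move_arm:
  series:
    - [-0.04,-0.025,0,0]
    - [-0.085,-0.055,0,0.02]
    - [-0.13,-0.085,0,0.04]
    - [-0.175,-0.11,0,0.06]
    - [-0.22,-0.135,0,0.07]
    - [-0.25,-0.155,0,0.07]
    - [-0.25,-0.155,0,0.07]
    - [-0.25,-0.155,0,0.07]
    - [-0.25,-0.155,0,0.07]
  claw: 1

```text
time: 7.05
ee_pos: [0.4454, 0.0246, 0.138]
eef_rot: [0.713, 0.702, -0.0, -0.0]
ft_force: [0.5, 0.4, -0.0]
width: 0.0868
```

```bash
python3 - <<'E'
from h import *
go(.447,.024,.008,-1)
p,d,P=snap("scene","s3");crop(p,"s3c",240,440,150,290,4)
p,d,P=snap("top","t3");crop(p,"t3c",200,360,150,290,5)
E
```

```text
shift [-0.0006, 0.0017, 0.13] roll [np.float64(0.002), np.float64(-3.14)] rows 2.5996798927956415 h -0.9 at [0.4454 0.0246 0.138 ] t 7.05 j [-0.67 -0.02  0.52  2.04  0.01  1.11 -0.18]
```

View pics/t3c.png

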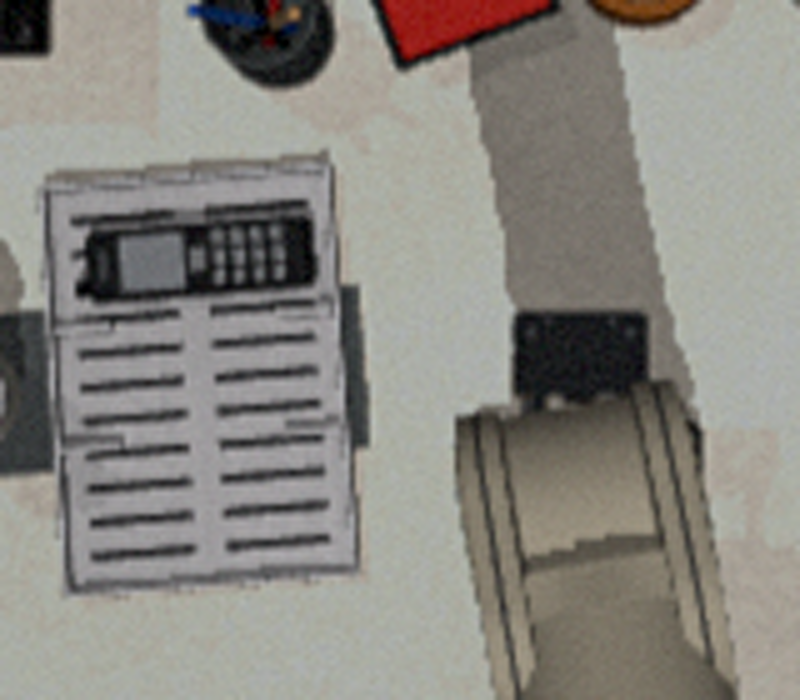

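View pics/s3c.png

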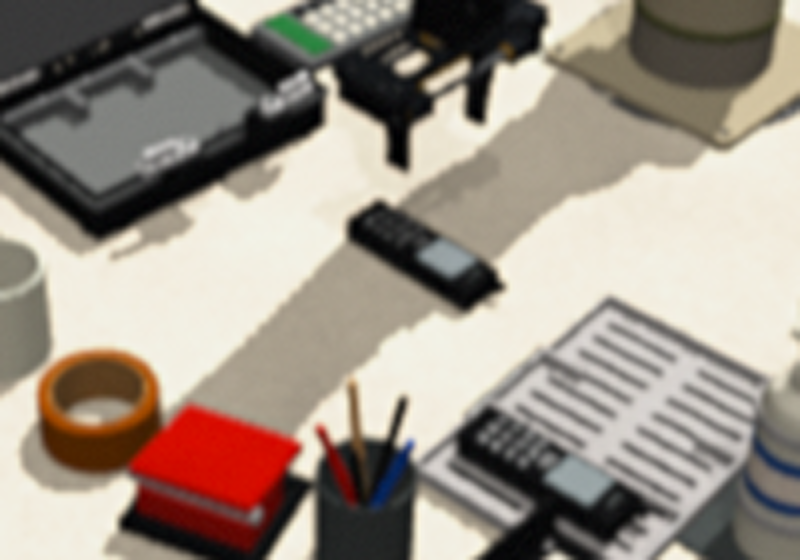

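```bash
python3 - <<'E'
from h import *
print(proj("scene",[.447,.024,.028]),proj("scene",[.447,.1,.028]),proj("scene",[.447,-.05,.028]))
p=cv2.imread("pics/s3.png")[:,:,::-1];P=pts("scene",np.load("pics/s3.npy"))
print(rect(P,p,(320,368,195,232),.018,.04)); q=ray("top",240.6,201.6,.036);print(q)
p=cv2.imread("pics/s0.png") if 0 else cv2.imread("pics/scene0.png")[:,:,::-1];P=pts("scene",np.load("pics/scene0.npy"));print(rect(P,p,(320,370,195,232),.018,.04))
E
```

```text
[346.44712063 209.90472955] [362.74004738 219.69453811] [331.31137044 200.81022498]
(array([452.4,  27.2]), array([158.8,  53.8]), 89.0, 417, np.float64(27.0))
[0.58487403 0.27027609 0.036     ]
(array([502.3,  24.1]), array([155.4, 155.1]), 0.1, 614, np.float64(27.2))
```

The scene view confirms handset 2 is near (0.45, 0.026), so I'm descending.

move_arm:
  series:
    - [0,0.002,0.05,0]
    - [0,0.002,0.09,0]
    - [0,0.002,0.12,0]
    - [0,0.002,0.13,0]
    - [0,0.002,0.13,0]
    - [0,0.002,0.13,0]

```text
time: 7.75
ee_pos: [0.4483, 0.0241, 0.0095]
eef_rot: [0.713, 0.701, 0.0, 0.0]
ft_force: [-0.1, -0.4, 0.7]
width: 0.0874
```

move_arm:
  series:
    - [0,0,0,0]
    - [0,0,0,0]
    - [0,0,0,0]
    - [0,0,0,0]
    - [0,0,0,0]
    - [0,0,0,0]
    - [0,0,0,0]
  claw: -1

```text
time: 8.45
ee_pos: [0.4477, 0.0238, 0.0087]
eef_rot: [0.713, 0.701, 0.0, 0.0]
ft_force: [0.5, 0.0, 2.3]
width: 0.0478
```

move_arm:
  series:
    - [0,0,-0.04,0]
    - [0,0,-0.08,0]
    - [0,0,-0.12,0]
    - [0,0,-0.12,0]
    - [0,0,-0.12,0]

```text
time: 8.95
ee_pos: [0.4475, 0.024, 0.1287]
eef_rot: [0.713, 0.701, 0.001, -0.0]
ft_force: [-0.6, -0.7, -1.9]
width: 0.0475
```

```bash
python3 - <<'E'
from h import *
go(*S(-0.002,.08),.128,3)
E
```

```text
shift [0.245, -0.0244, 0.0009] roll [np.float64(-0.069), np.float64(3.073)] rows 4.899629970081035 h -1.0 at [0.4475 0.024  0.1287] t 8.95 j [-0.69 -0.    0.54  2.05 -0.    1.09 -0.16]
```

move_arm:
  series:
    - [0.035,-0.004,0,0]
    - [0.08,-0.008,0,-0.02]
    - [0.125,-0.012,0,-0.04]
    - [0.17,-0.017,0,-0.06]
    - [0.215,-0.022,0,-0.069]
    - [0.245,-0.024,0,-0.069]
    - [0.245,-0.024,0,-0.069]
    - [0.245,-0.024,0,-0.069]
    - [0.245,-0.024,0,-0.069]

```text
time: 9.85
ee_pos: [0.4274, 0.2674, 0.1274]
eef_rot: [0.689, 0.725, -0.001, 0.0]
ft_force: [-0.1, -0.3, -0.5]
width: 0.0478
```

```bash
python3 - <<'E'
from h import *
go(*S(-0.002,.08),.019,3);print(read_state()["width"])
E
```

```text
shift [0.0021, 0.0001, 0.1084] roll [np.float64(-0.002), np.float64(3.14)] rows 2.167506040656204 h 2.9 at [0.4274 0.2674 0.1274] t 9.85 j [-0.94  0.14  0.32  1.91 -0.05  1.1  -0.55]
0.04784237384826347
```

move_arm:
  series:
    - [0.001,0,0.05,0]
    - [0.001,0,0.09,0]
    - [0.001,0,0.105,0]
    - [0.001,0,0.109,0]
    - [0.001,0,0.11,0]
    - [0.001,0,0.11,0]
    - [0.001,0,0.11,0]

```text
time: 10.55
ee_pos: [0.4283, 0.2705, 0.0197]
eef_rot: [0.689, 0.725, 0.001, 0.0]
ft_force: [0.6, 0.6, -1.0]
width: 0.0477
```

move_arm:
  series:
    - [0,0,0,0]
    - [0,0,0,0]
    - [0,0,0,0]
    - [0,0,0,0]
    - [0,0,-0.05,0]
    - [0,0,-0.1,0]
    - [0,0,-0.15,0]
    - [0,0,-0.2,0]
    - [0,0,-0.24,0]
    - [0,0,-0.24,0]
  claw: 0.4

```text
time: 11.55
ee_pos: [0.4295, 0.2715, 0.2644]
eef_rot: [0.689, 0.725, 0.005, 0.0]
ft_force: [0.7, 0.2, -0.7]
width: 0.0608
```

```bash
python3 - <<'E'
from h import *
go(.4975,.431,.255,3)
p,d,P=snap("scene","s4");crop(p,"s4c",300,500,180,320,4)
E
```

```text
shift [0.1557, 0.0761, 0.0109] roll [np.float64(-0.001), np.float64(3.141)] rows 3.113785147282065 h 3.0 at [0.4295 0.2715 0.2644] t 11.55 j [-0.97  0.03  0.33  1.72 -0.01  1.38 -0.59]
```

View pics/s4c.png

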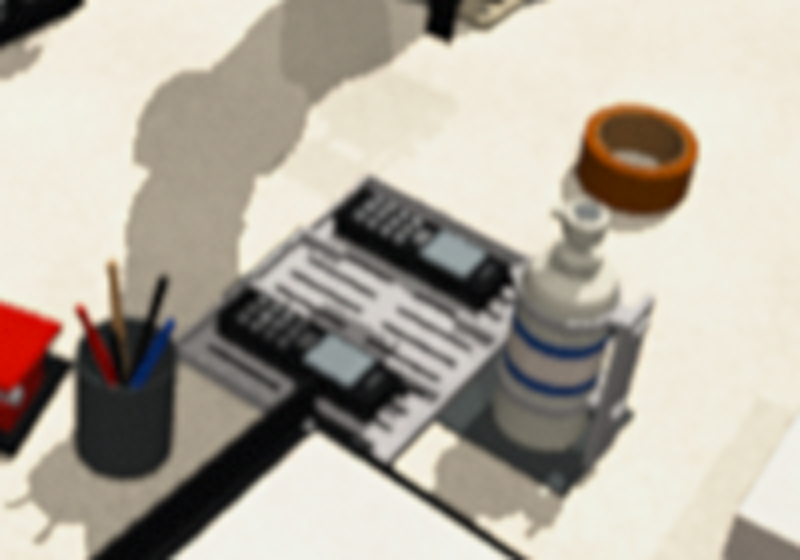

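Both handsets lie flat in their lanes, at crop (310,350) and (425,250). Moving above the cap with the fingers shut.

move_arm:
  series:
    - [0.03,0.015,0,0]
    - [0.07,0.035,0,0]
    - [0.11,0.054,0,0]
    - [0.145,0.07,0,0]
    - [0.155,0.076,0,0]
    - [0.155,0.076,0,0]
    - [0.155,0.076,0.01,0]
    - [0.155,0.076,0.01,0]
    - [0.155,0.076,0.01,0]
    - [0.155,0.076,0.01,0]
  claw: -1

```text
time: 12.6
ee_pos: [0.4954, 0.4283, 0.249]
eef_rot: [0.689, 0.725, 0.0, -0.0]
ft_force: [0.9, -0.7, 1.4]
width: 0.0006
```

```bash
python3 - <<'E'
from h import *
go(.498,.431,.216,3)
print(read_state()["width"],read_state()["ft_force"])
p,d,P=snap("scene","s5");crop(p,"s5c",370,500,160,280,6)
E
```

```text
shift [0.0025, 0.0027, 0.033] roll [np.float64(-0.001), np.float64(3.141)] rows 0.6607031540039008 h 2.9 at [0.4954 0.4283 0.249 ] t 12.6 j [-1.    0.39  0.3   1.35 -0.12  1.42 -0.65]
0.0006368232649583392 [ 0.92356278 -0.73167726  1.37252151]
```

View pics/s5c.png

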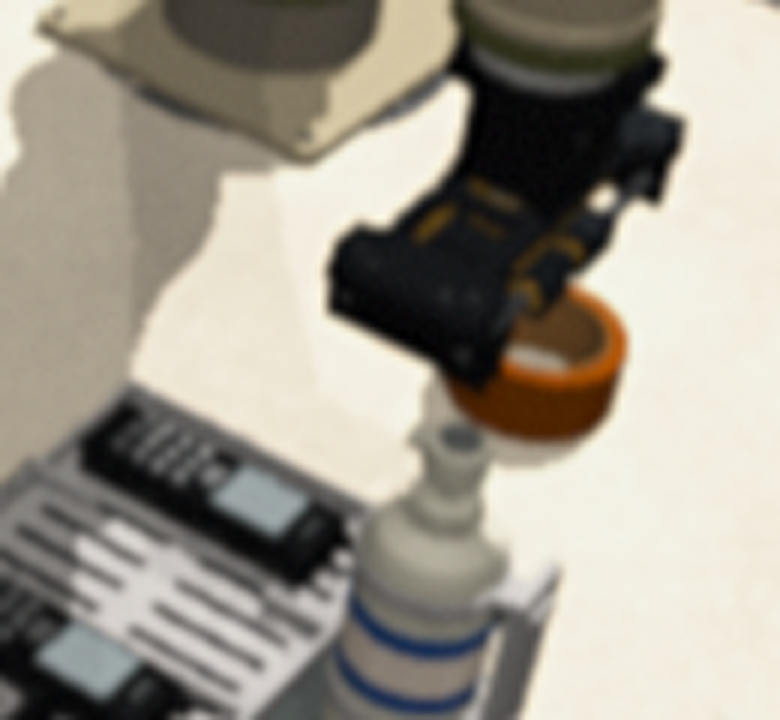

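```bash
python3 - <<'E'
from h import *
print(proj("scene",[.498,.431,.216]),proj("scene",read_state()["ee_pos"]))
p=cv2.imread("pics/s5.png");P=pts("scene",np.load("pics/s5.npy"))
for v in (232,233,234): print([np.round(P[v,u],3).tolist() for u in (445,447,449)])
E
```

```text
[445.47081785 231.4639083 ] [447.28960753 221.70342145]
[[0.501, 0.431, 0.216], [0.5, 0.437, 0.219], [0.496, 0.441, 0.219]]
[[0.505, 0.434, 0.216], [0.494, 0.435, 0.21], [0.495, 0.441, 0.215]]
[[0.508, 0.436, 0.216], [0.502, 0.439, 0.214], [0.497, 0.443, 0.213]]
```

move_arm:
  series:
    - [0.004,0.004,0.015,0]
    - [0.004,0.004,0.03,0]
    - [0.004,0.004,0.035,0]
    - [0.004,0.004,0.038,0]
    - [0.004,0.004,0.04,0]
    - [0.004,0.004,0.04,0]

```text
time: 13.25
ee_pos: [0.4989, 0.4331, 0.2089]
eef_rot: [0.688, 0.725, -0.0, -0.0]
ft_force: [-2.6, -2.2, 7.5]
width: 0.0007
```

move_arm:
  series:
    - [0,0,0.002,0]
    - [0,0,0.003,0]
    - [0,0,0.004,0]
    - [0,0,0.004,0]
    - [0,0,0.004,0]

```text
time: 13.75
ee_pos: [0.4989, 0.4331, 0.2065]
eef_rot: [0.688, 0.725, 0.0, -0.0]
ft_force: [-6.1, -3.9, 15.2]
width: 0.0005
```

move_arm:
  series:
    - [0,0,0.001,0]
    - [0,0,0.001,0]
    - [0,0,0.001,0]
    - [0,0,-0.02,0]
    - [0,0,-0.06,0]
    - [0,0,-0.06,0]
    - [0,0,-0.06,0]

```text
time: 14.45
ee_pos: [0.4994, 0.4331, 0.265]
eef_rot: [0.688, 0.725, 0.001, -0.0]
ft_force: [-0.7, 0.5, -0.5]
width: 0.0002
```

```bash
python3 - <<'E'
from h import *
go(*S(-.02,.08),.264,3)
p,d,P=snap("scene","s6");crop(p,"s6c",340,500,160,280,5)
E
```

```text
shift [-0.1778, -0.0805, 0.0008] roll [np.float64(-0.0), np.float64(3.141)] rows 3.5567070099164058 h 3.0 at [0.4994 0.4331 0.265 ] t 14.45 j [-1.    0.4   0.3   1.3  -0.12  1.45 -0.65]
```

View pics/s6c.png

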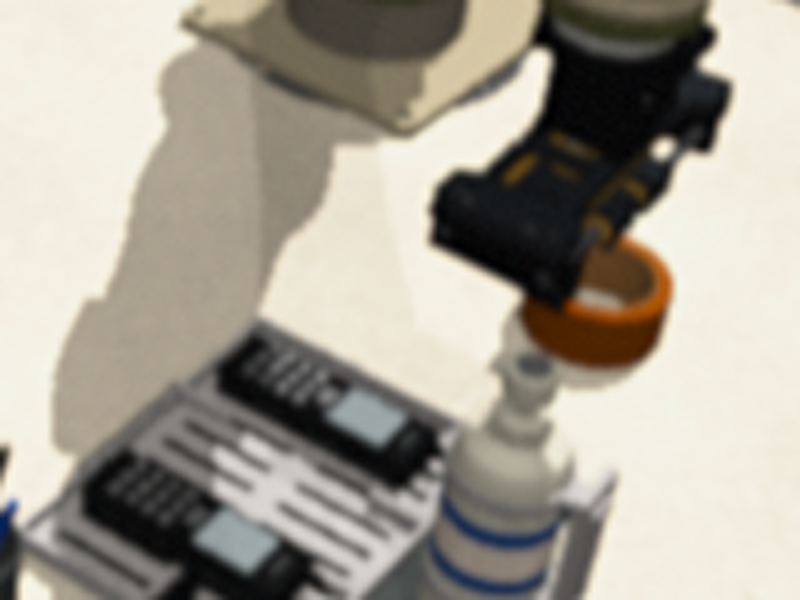

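```bash
python3 - <<'E'
from h import *
for f in("s4","s6"):
    p=cv2.imread(f"pics/{f}.png");P=pts("scene",np.load(f"pics/{f}.npy"))
    m=(P[...,2]>.029)&(P[...,2]<.045)
    for lo,hi in((.38,.49),(.54,.64)):
        k=m&(P[...,0]>lo)&(P[...,0]<hi)&(P[...,1]>.15)&(P[...,1]<.38)&(np.max(p,2)<230)
        Q=P[k];c,w,a=cv2.minAreaRect((Q[:,:2]*1000).astype(np.float32));print(f,np.round(c,1),np.round(w,1),round(a,1),np.round(Q.mean(0),4))
go(.4285,.2705,.15,3)
E
```

```text
s4 [429.7 269.8] [ 53.9 154.2] 2.7 [0.4326 0.2709 0.0354]
s4 [588.9 277.5] [ 53.5 158.6] 1.7 [0.5913 0.2797 0.0356]
s6 [430.7 267.9] [ 55.7 149.8] 2.3 [0.4323 0.2712 0.0354]
s6 [578.  279.3] [ 55.7 158.6] 2.8 [0.5799 0.2799 0.0356]
shift [-0.1584, -0.0787, 0.1139] roll [np.float64(-0.0), np.float64(3.141)] rows 3.168389553537084 h 3.0 at [0.4989 0.4329 0.2638] t 14.5 j [-1.    0.4   0.3   1.31 -0.12  1.45 -0.65]
```

move_arm:
  series:
    - [-0.04,-0.02,0,0]
    - [-0.08,-0.04,0,0]
    - [-0.12,-0.06,0,0]
    - [-0.158,-0.079,0.02,0]
    - [-0.158,-0.079,0.07,0]
    - [-0.158,-0.079,0.114,0]
    - [-0.158,-0.079,0.114,0]
    - [-0.158,-0.079,0.114,0]
  claw: 0.5

```text
time: 15.3
ee_pos: [0.4281, 0.2709, 0.1506]
eef_rot: [0.688, 0.725, -0.001, 0.0]
ft_force: [-0.1, -0.1, 1.3]
width: 0.0563
```

```bash
python3 - <<'E'
from h import *
go(.4285,.2705,.017,3);print(read_state()["width"])
E
```

```text
shift [-0.0002, 0.0006, 0.1336] roll [np.float64(-0.0), np.float64(3.141)] rows 2.6720097978615143 h 3.0 at [0.4281 0.2709 0.1506] t 15.3 j [-0.96  0.12  0.33  1.88 -0.04  1.15 -0.56]
0.05625378938559446
```

move_arm:
  series:
    - [0,0,0.03,0]
    - [0,0,0.07,0]
    - [0,0,0.11,0]
    - [0,0,0.128,0]
    - [0,0,0.132,0]
    - [0,0,0.132,0]
    - [0,0,0.132,0]

```text
time: 16.0
ee_pos: [0.4298, 0.2723, 0.0206]
eef_rot: [0.688, 0.725, 0.002, 0.0]
ft_force: [0.1, -0.6, -0.0]
width: 0.0651
```

move_arm:
  series:
    - [0,0,0,0]
    - [0,0,0,0]
    - [0,0,0,0]
    - [0,0,0,0]
    - [0,0,0,0]
    - [0,0,0,0]
  claw: -1

```text
time: 16.6
ee_pos: [0.4287, 0.2715, 0.0191]
eef_rot: [0.688, 0.725, 0.0, -0.0]
ft_force: [-0.3, 0.2, 6.8]
width: 0.0478
```

move_arm:
  series:
    - [0,0,-0.04,0]
    - [0,0,-0.08,0]
    - [0,0,-0.12,0]
    - [0,0,-0.16,0]
    - [0,0,-0.16,0]

```text
time: 17.1
ee_pos: [0.4307, 0.2727, 0.1838]
eef_rot: [0.689, 0.725, 0.004, 0.0]
ft_force: [0.3, 0.2, -2.0]
width: 0.0478
```

```bash
python3 - <<'E'
from h import *
print(read_state()["width"]);go(*C(0,-.072),.177,-4.5)
E
```

```text
0.04781616000794712
shift [-0.5624, -0.0461, 0.0034] roll [np.float64(0.13), np.float64(-3.011)] rows 11.248172777434437 h 3.0 at [0.4307 0.2727 0.1838] t 17.1 j [-0.98  0.09  0.34  1.84 -0.03  1.21 -0.57]
```

move_arm:
  series:
    - [-0.04,0.01,0,0]
    - [-0.085,0.02,0,0.01]
    - [-0.13,0.025,0,0.02]
    - [-0.18,0.025,0,0.03]
    - [-0.23,0.025,0,0.04]
    - [-0.28,0.02,0,0.06]
    - [-0.33,0.01,0,0.08]
    - [-0.38,0,0,0.1]
    - [-0.43,-0.015,0,0.12]
    - [-0.48,-0.03,0,0.13]
    - [-0.53,-0.04,0,0.13]
    - [-0.562,-0.046,0,0.13]
    - [-0.562,-0.046,0,0.13]
    - [-0.562,-0.046,0,0.13]
    - [-0.562,-0.046,0,0.13]

```text
time: 18.6
ee_pos: [0.4119, -0.2913, 0.178]
eef_rot: [0.734, 0.679, -0.0, -0.001]
ft_force: [-0.9, -0.1, -1.1]
width: 0.0478
```

```bash
python3 - <<'E'
from h import *
print(read_state()["width"]);go(*C(0,-.072),.018,-4.5)
p,d,P=snap("scene","s7");crop(p,"s7c",190,390,90,250,4)
p,d,P=snap("top","t7");crop(p,"t7c",190,350,130,290,5)
E
```

```text
0.04781143735452815
shift [-0.0001, 0.002, 0.16] roll [np.float64(0.002), np.float64(-3.14)] rows 3.1990150228050185 h -4.4 at [ 0.4119 -0.2913  0.178 ] t 18.6 j [-0.35  0.11  0.95  1.87 -0.1   1.2   0.55]
```

View pics/s7c.png

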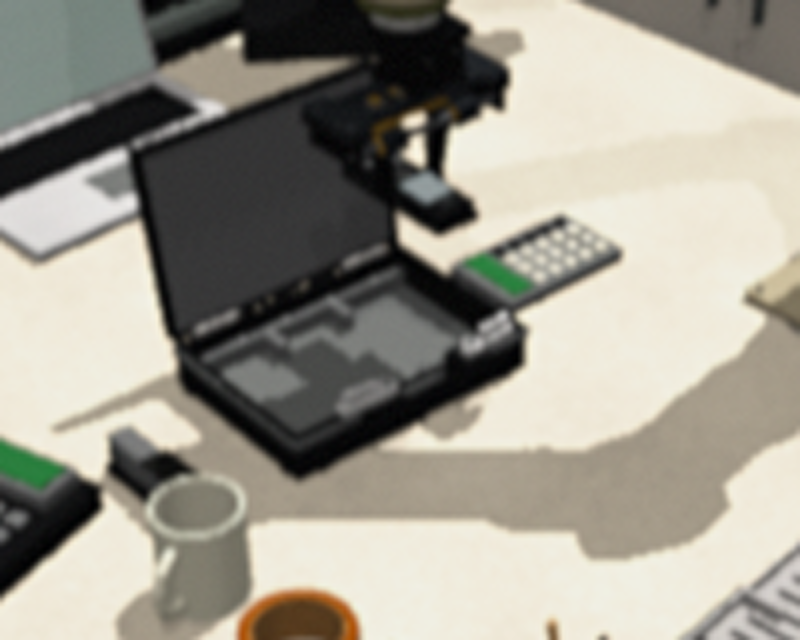

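View pics/t7c.png

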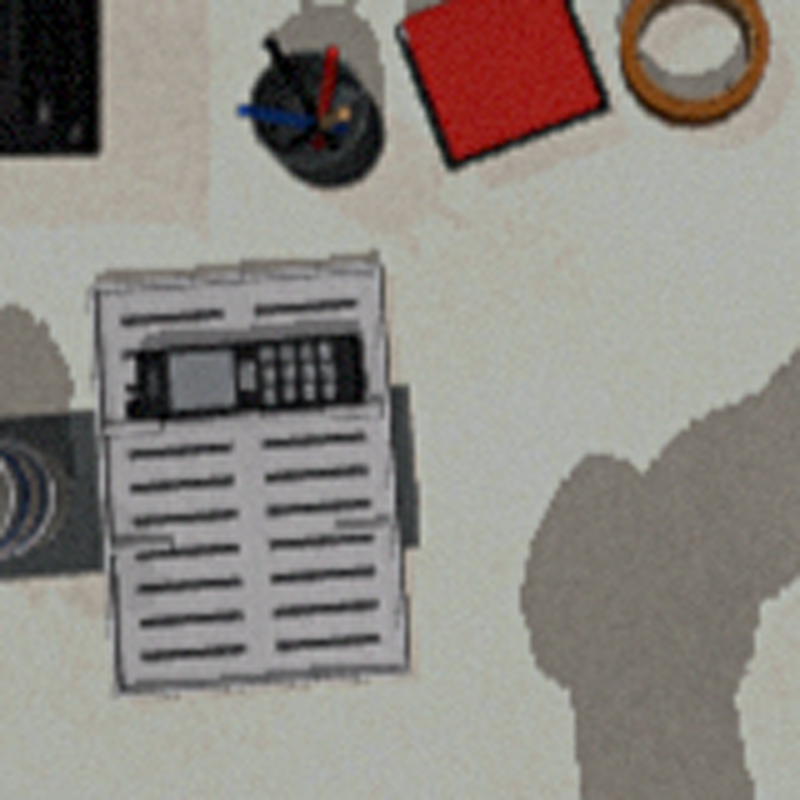

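```bash
python3 - <<'E'
from h import *
P=pts("top",np.load("pics/top0.npy"))
for cx in (0,-.03,.03,.07,-.07):
  print(cx,[(y,*np.round(P[int(round(v)),int(round(u))]*1000).astype(int)[2:]) for y in (-140,-135,-130,-125,-120,-115,-110,-80,-40,0,40,80,110,115,120,125,130,135,140) for u,v in [proj("top",[*C(cx,y/1000),.01])]])
E
```

```text
0 [(-140, np.int64(49)), (-135, np.int64(42)), (-130, np.int64(5)), (-125, np.int64(6)), (-120, np.int64(1)), (-115, np.int64(7)), (-110, np.int64(7)), (-80, np.int64(5)), (-40, np.int64(5)), (0, np.int64(4)), (40, np.int64(-1)), (80, np.int64(8)), (110, np.int64(4)), (115, np.int64(11)), (120, np.int64(3)), (125, np.int64(6)), (130, np.int64(0)), (135, np.int64(31)), (140, np.int64(48))]
-0.03 [(-140, np.int64(50)), (-135, np.int64(21)), (-130, np.int64(1)), (-125, np.int64(7)), (-120, np.int64(0)), (-115, np.int64(2)), (-110, np.int64(5)), (-80, np.int64(3)), (-40, np.int64(3)), (0, np.int64(7)), (40, np.int64(5)), (80, np.int64(5)), (110, np.int64(7)), (115, np.int64(3)), (120, np.int64(1)), (125, np.int64(10)), (130, np.int64(3)), (135, np.int64(44)), (140, np.int64(47))]
0.03 [(-140, np.int64(46)), (-135, np.int64(25)), (-130, np.int64(3)), (-125, np.int64(1)), (-120, np.int64(7)), (-115, np.int64(3)), (-110, np.int64(5)), (-80, np.int64(5)), (-40, np.int64(6)), (0, np.int64(4)), (40, np.int64(3)), (80, np.int64(7)), (110, np.int64(6)), (115, np.int64(6)), (120, np.int64(4)), (1
[... 172 characters left out ...]
 (-120, np.int64(6)), (-115, np.int64(8)), (-110, np.int64(1)), (-80, np.int64(6)), (-40, np.int64(29)), (0, np.int64(4)), (40, np.int64(23)), (80, np.int64(6)), (110, np.int64(9)), (115, np.int64(2)), (120, np.int64(5)), (125, np.int64(7)), (130, np.int64(8)), (135, np.int64(40)), (140, np.int64(45))]
-0.07 [(-140, np.int64(46)), (-135, np.int64(46)), (-130, np.int64(5)), (-125, np.int64(5)), (-120, np.int64(5)), (-115, np.int64(3)), (-110, np.int64(7)), (-80, np.int64(3)), (-40, np.int64(28)), (0, np.int64(2)), (40, np.int64(27)), (80, np.int64(14)), (110, np.int64(6)), (115, np.int64(0)), (120, np.int64(6)), (125, np.int64(8)), (130, np.int64(4)), (135, np.int64(25)), (140, np.int64(46))]
```

```bash
python3 - <<'E'
from h import *
P=pts("top",np.load("pics/top0.npy"))
for cy in (-.08,-.06,.08,.06,0):
  print(cy,[(x,*np.round(P[int(round(v)),int(round(u))]*1000).astype(int)[2:]) for x in (-104,-100,-96,-92,-88,-84,-80,-76,-70,0,70,76,80,84,88,92,96,100,104) for u,v in [proj("top",[*C(x/1000,cy),.02])]])
p=cv2.imread("pics/s7.png");P=pts("scene",np.load("pics/s7.npy"))
k=(P[...,2]>.15)&(P[...,2]<.21)&(P[...,0]>.38)&(P[...,0]<.45)&(P[...,1]>-.42)&(P[...,1]<-.18);Q=P[k];print(len(Q),Q.min(0),Q.max(0),read_state()["ee_pos"])
E
```

```text
-0.08 [(-104, np.int64(85)), (-100, np.int64(13)), (-96, np.int64(39)), (-92, np.int64(49)), (-88, np.int64(47)), (-84, np.int64(25)), (-80, np.int64(6)), (-76, np.int64(5)), (-70, np.int64(10)), (0, np.int64(5)), (70, np.int64(4)), (76, np.int64(6)), (80, np.int64(21)), (84, np.int64(24)), (88, np.int64(28)), (92, np.int64(26)), (96, np.int64(40)), (100, np.int64(52)), (104, np.int64(50))]
-0.06 [(-104, np.int64(81)), (-100, np.int64(65)), (-96, np.int64(65)), (-92, np.int64(67)), (-88, np.int64(27)), (-84, np.int64(30)), (-80, np.int64(9)), (-76, np.int64(8)), (-70, np.int64(10)), (0, np.int64(6)), (70, np.int64(3)), (76, np.int64(-3)), (80, np.int64(14)), (84, np.int64(21)), (88, np.int64(27)), (92, np.int64(29)), (96, np.int64(37)), (100, np.int64(50)), (104, np.int64(44))]
0.08 [(-104, np.int64(76)), (-100, np.int64(12)), (-96, np.int64(44)), (-92, np.int64(48)), (-88, np.int64(23)), (-84, np.int64(28)), (-80, np.int64(-3)), (-76, np.int64(3)), (-70, np.int64(8)), (0, np.int64(4)), (70, np.int64(2)), (76, np.int64(9)), (80, np.int64(6)), (84, np.int64(25)), (88, np.int64(24)), (
[... 277 characters left out ...]
 np.int64(9)), (70, np.int64(2)), (76, np.int64(6)), (80, np.int64(8)), (84, np.int64(25)), (88, np.int64(24)), (92, np.int64(26)), (96, np.int64(33)), (100, np.int64(44)), (104, np.int64(48))]
0 [(-104, np.int64(24)), (-100, np.int64(39)), (-96, np.int64(45)), (-92, np.int64(56)), (-88, np.int64(30)), (-84, np.int64(33)), (-80, np.int64(8)), (-76, np.int64(2)), (-70, np.int64(6)), (0, np.int64(2)), (70, np.int64(4)), (76, np.int64(4)), (80, np.int64(16)), (84, np.int64(24)), (88, np.int64(23)), (92, np.int64(27)), (96, np.int64(28)), (100, np.int64(51)), (104, np.int64(50))]
453 [ 0.38034074 -0.41999947  0.15040342] [ 0.44980537 -0.20856259  0.20932569] [ 0.41221158 -0.29107741  0.17824702]
```

move_arm:
  series:
    - [-0.003,-0.003,0.05,0]
    - [-0.003,-0.003,0.1,0]
    - [-0.003,-0.003,0.125,0]
    - [-0.003,-0.003,0.14,0]
    - [-0.003,-0.003,0.148,0]
    - [-0.003,-0.003,0.148,0]

```text
time: 19.3
ee_pos: [0.4088, -0.2945, 0.0305]
eef_rot: [0.734, 0.679, 0.0, -0.0]
ft_force: [-0.7, 4.2, -3.3]
width: 0.0477
```

```bash
python3 - <<'E'
from h import *
print(read_state()["width"],read_state()["ft_force"]);go(*C(0.003,-.077),.017,-4.5)
p,d,P=snap("scene","s8");crop(p,"s8c",220,340,120,220,6)
E
```

```text
0.047663276961532906 [-0.70317304  4.22217693 -3.29011706]
shift [0.0005, -0.0003, 0.0135] roll [np.float64(0.001), np.float64(-3.14)] rows 0.2699697158524697 h -4.4 at [ 0.4088 -0.2945  0.0305] t 19.3 j [-0.21  0.37  0.86  2.01 -0.35  0.91  0.76]
```

View pics/s8c.png

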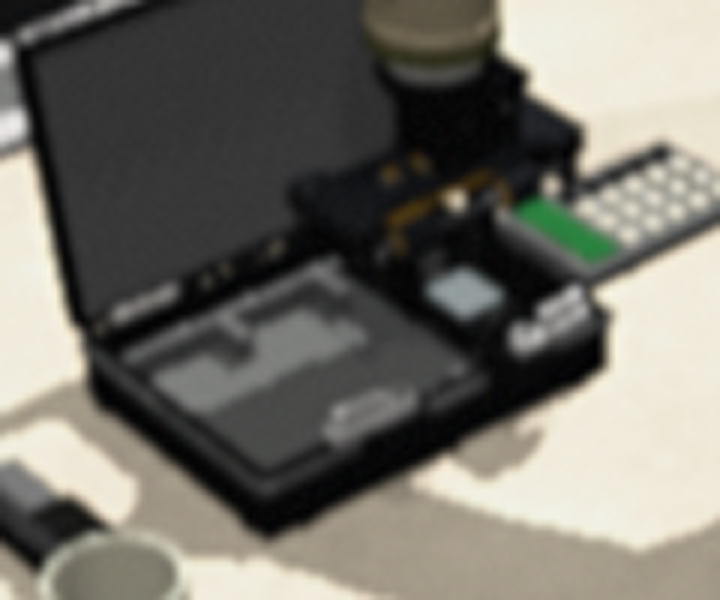

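move_arm:
  series:
    - [0,0,0.004,0]
    - [0,0,0.007,0]
    - [0,0,0.007,0]
    - [0,0,0.007,0]

```text
time: 19.75
ee_pos: [0.4098, -0.2945, 0.0244]
eef_rot: [0.734, 0.679, 0.001, 0.0]
ft_force: [1.7, 4.4, -2.4]
width: 0.0476
```

move_arm:
  series:
    - [0.002,0,0,0]
    - [0.003,0,0,0]
    - [0.003,0,0,0]
    - [0.003,0,0,0]

```text
time: 20.15
ee_pos: [0.4089, -0.2925, 0.0238]
eef_rot: [0.734, 0.679, 0.0, 0.0]
ft_force: [0.4, -0.0, -0.9]
width: 0.0479
```

move_arm:
  series:
    - [0.003,0,0.002,0]
    - [0.003,0,0.005,0]
    - [0.003,0,0.007,0]
    - [0.003,0,0.007,0]
    - [0.003,0,0.007,0]

```text
time: 20.65
ee_pos: [0.409, -0.2889, 0.017]
eef_rot: [0.734, 0.679, 0.0, -0.001]
ft_force: [-5.3, 5.3, 16.6]
width: 0.0477
```

move_arm:
  series:
    - [0,0,-0.001,0]
    - [0,0,-0.001,0]
    - [0,0,-0.001,0]
    - [0,0,-0.001,0]
    - [0,0,-0.04,0]
    - [0,0,-0.09,0]
    - [0,0,-0.14,0]
    - [0,0,-0.18,0]
    - [0,0,-0.18,0]
  claw: 0.35

```text
time: 21.55
ee_pos: [0.4111, -0.2908, 0.2013]
eef_rot: [0.734, 0.679, 0.002, 0.003]
ft_force: [0.9, 0.3, -0.7]
width: 0.0586
```

```bash
python3 - <<'E'
from h import *
p,d,P=snap("scene","s9");crop(p,"s9c",220,340,120,220,6)
p,d,P=snap("top","t9");crop(p,"t9c",190,350,150,290,5)
k=(P[...,2]>.025)&(P[...,0]>.55)&(P[...,0]<.635)&(P[...,1]>.16)&(P[...,1]<.38)&(P[...,2]<.05);Q=P[k]
c,w,a=cv2.minAreaRect((Q[:,:2]*1000).astype(np.float32));print(c,w,a,Q.mean(0))
print(read_state()["ee_pos"])
E
```

```text
(572.8150024414062, 289.50482177734375) (47.9893913269043, 178.17665100097656) 2.9597866535186768 [0.57363248 0.27398767 0.03454096]
[ 0.40948438 -0.28911625  0.19696646]
```

View pics/s9c.png

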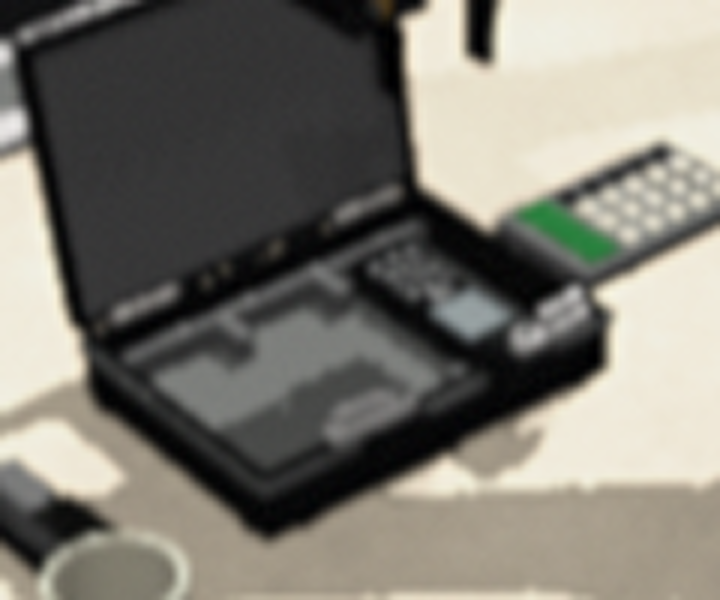

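View pics/t9c.png

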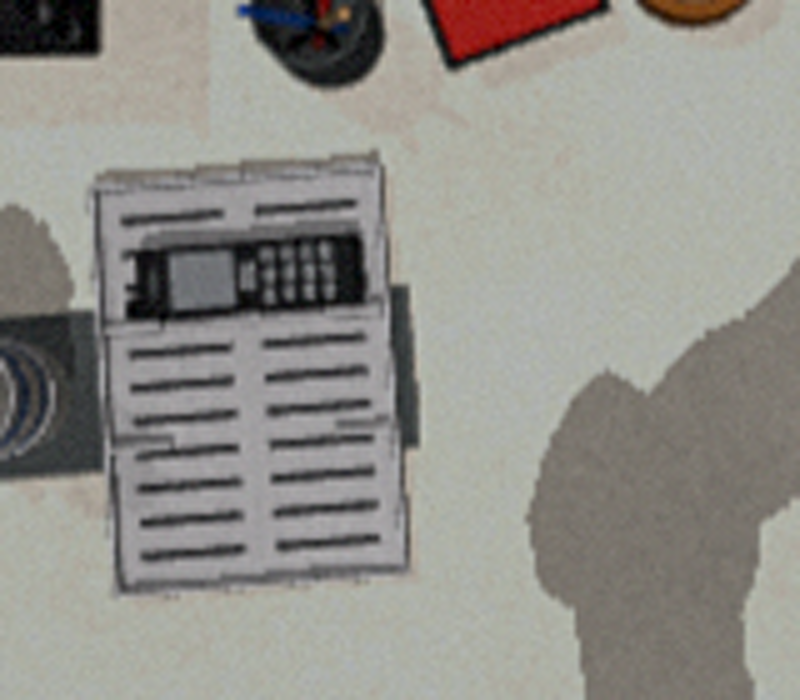

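```bash
python3 - <<'E'
from h import *
for u in (215,216.6,263): print(u,np.round(ray("top",u,205.4,.034),4))
p=cv2.imread("pics/t9.png");P=pts("top",np.load("pics/t9.npy"))
for u in range(208,270,2): print(u,[np.round(P[v,u,1:]*1000).astype(int).tolist() for v in (203,206)],p[205,u].max())
crop(p[:,:,::-1],"t9d",200,275,185,225,10)
E
```

```text
215 [0.5744 0.3554 0.034 ]
216.6 [0.5742 0.3501 0.034 ]
263 [0.5708 0.1968 0.034 ]
208 [[388, -2], [388, -1]] 129
210 [[378, 11], [378, 11]] 80
212 [[372, 7], [373, 5]] 148
214 [[365, 7], [364, 12]] 158
216 [[359, 7], [358, 9]] 153
218 [[345, 37], [345, 37]] 20
220 [[340, 29], [338, 37]] 68
222 [[332, 33], [331, 39]] 31
224 [[323, 44], [325, 37]] 119
226 [[319, 33], [319, 33]] 116
228 [[311, 40], [311, 39]] 120
230 [[306, 33], [305, 37]] 116
232 [[299, 34], [299, 34]] 116
234 [[293, 31], [291, 40]] 116
236 [[286, 34], [287, 31]] 93
238 [[278, 42], [279, 35]] 107
240 [[272, 37], [273, 34]] 100
242 [[33, 1344], [266, 35]] 58
244 [[260, 31], [259, 39]] 115
246 [[253, 35], [253, 36]] 51
248 [[246, 37], [247, 31]] 101
250 [[240, 33], [239, 36]] 45
252 [[233, 36], [233, 37]] 104
254 [[227, 31], [227, 32]] 47
256 [[219, 36], [220, 36]] 85
258 [[213, 32], [212, 43]] 29
260 [[207, 33], [207, 31]] 23
262 [[201, 29], [200, 32]] 27
264 [[197, 7], [196, 11]] 150
266 [[188, 23], [189, 20]] 150
268 [[184, 0], [184, 4]] 174
```

View pics/t9d.png

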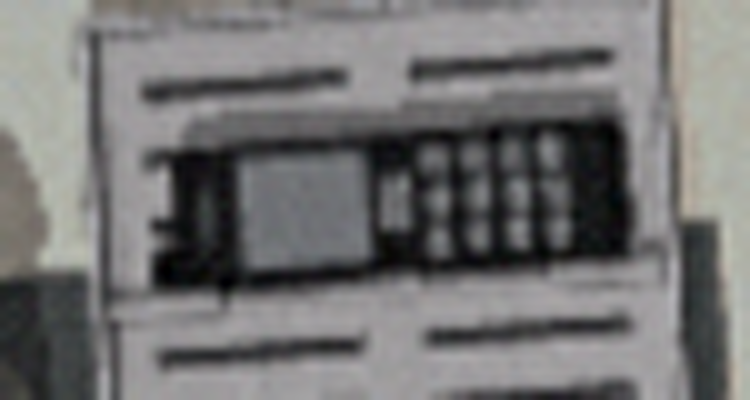

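```bash
python3 - <<'E'
from h import *
go(.574,.275,.17,3)
E
```

```text
shift [0.5751, 0.1203, 0.0276] roll [np.float64(-0.13), np.float64(3.012)] rows 11.502701308801681 h -4.4 at [ 0.4095 -0.2891  0.197 ] t 21.65 j [-0.41  0.08  0.99  1.86 -0.07  1.24  0.53]
```

move_arm:
  series:
    - [0.04,0.02,0,0]
    - [0.085,0.035,0,-0.01]
    - [0.13,0.045,0,-0.02]
    - [0.18,0.055,0,-0.04]
    - [0.23,0.065,0,-0.05]
    - [0.28,0.075,0,-0.06]
    - [0.33,0.085,0,-0.08]
    - [0.38,0.09,0,-0.1]
    - [0.43,0.1,0,-0.12]
    - [0.48,0.11,0,-0.13]
    - [0.53,0.115,0,-0.13]
    - [0.575,0.12,0,-0.13]
    - [0.575,0.12,0.027,-0.13]
    - [0.575,0.12,0.027,-0.13]
    - [0.575,0.12,0.027,-0.13]
    - [0.575,0.12,0.027,-0.13]
  claw: 0.55

```text
time: 23.25
ee_pos: [0.574, 0.2728, 0.1702]
eef_rot: [0.689, 0.724, 0.0, 0.0]
ft_force: [0.4, 0.0, -0.4]
width: 0.0673
```

```bash
python3 - <<'E'
from h import *
go(.575,.275,.018,3)
p,d,P=snap("scene","s10");crop(p,"s10c",330,450,190,290,6)
k=(P[...,2]>.029)&(P[...,2]<.045)&(P[...,0]>.53)&(P[...,0]<.64)&(P[...,1]>.15)&(P[...,1]<.38);Q=P[k];c,w,a=cv2.minAreaRect((Q[:,:2]*1000).astype(np.float32));print(c,w,a,Q.mean(0))
E
```

```text
shift [0.0021, 0.0011, 0.1522] roll [np.float64(-0.003), np.float64(3.139)] rows 3.0441818073114395 h 2.8 at [0.574  0.2728 0.1702] t 23.25 j [-0.94  0.42  0.56  1.53 -0.23  1.26 -0.3 ]
(577.1124877929688, 280.6673278808594) (51.049049377441406, 159.85617065429688) 3.5164716243743896 [0.57976713 0.27972098 0.03564608]
```

View pics/s10c.png

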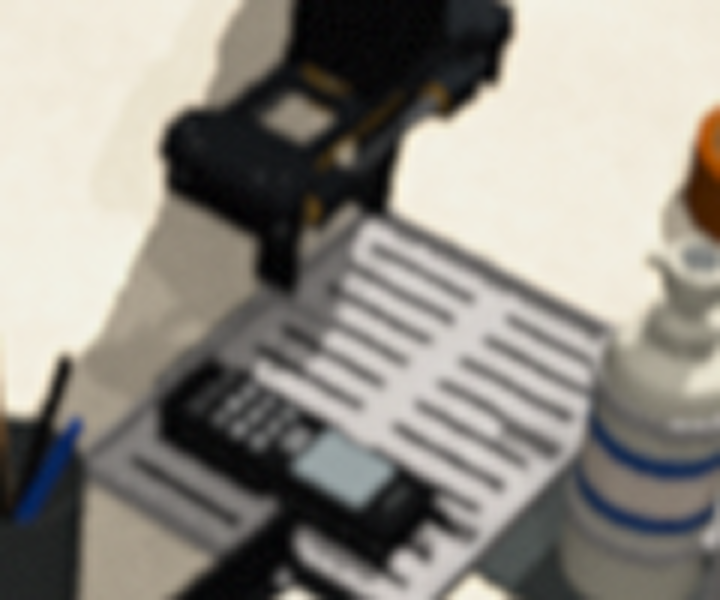

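Handset 1 is in place at crop (305,455), below the gripper. Descending to grip it.

move_arm:
  series:
    - [0.002,0.001,0.04,0]
    - [0.002,0.001,0.09,0]
    - [0.002,0.001,0.13,0]
    - [0.002,0.001,0.148,0]
    - [0.002,0.001,0.151,0]
    - [0.002,0.001,0.151,0]

```text
time: 23.9
ee_pos: [0.575, 0.2764, 0.0196]
eef_rot: [0.689, 0.725, 0.001, 0.0]
ft_force: [0.4, 0.1, -0.2]
width: 0.0675
```

move_arm:
  series:
    - [0,0,0,0]
    - [0,0,0,0]
    - [0,0,0,0]
    - [0,0,0,0]
    - [0,0,0,0]
    - [0,0,0,0]
  claw: -1

```text
time: 24.5
ee_pos: [0.5763, 0.2771, 0.0201]
eef_rot: [0.689, 0.725, 0.002, 0.001]
ft_force: [5.7, 1.0, 2.4]
width: 0.0476
```

move_arm:
  series:
    - [0,0,-0.04,0]
    - [0,0,-0.08,0]
    - [0,0,-0.12,0]
    - [0,0,-0.16,0]
    - [0,0,-0.16,0]

```text
time: 25.0
ee_pos: [0.5767, 0.2776, 0.1847]
eef_rot: [0.689, 0.725, 0.004, 0.001]
ft_force: [1.0, 0.1, -1.6]
width: 0.0478
```

```bash
python3 - <<'E'
from h import *
print(read_state()["width"]);go(.5625,-.304,.175,-4.5)
E
```

```text
0.04778979101940367
shift [-0.5801, -0.0443, 0.0067] roll [np.float64(0.13), np.float64(-3.011)] rows 11.602421580979273 h 3.0 at [0.5767 0.2776 0.1847] t 25.0 j [-0.94  0.41  0.56  1.51 -0.23  1.28 -0.3 ]
```

move_arm:
  series:
    - [-0.04,-0.003,0,0]
    - [-0.085,-0.006,0,0.01]
    - [-0.13,-0.01,0,0.02]
    - [-0.18,-0.014,0,0.03]
    - [-0.23,-0.018,0,0.04]
    - [-0.28,-0.022,0,0.06]
    - [-0.33,-0.026,0,0.08]
    - [-0.38,-0.03,0,0.1]
    - [-0.43,-0.034,0,0.12]
    - [-0.48,-0.038,0,0.13]
    - [-0.53,-0.042,0,0.13]
    - [-0.58,-0.044,0,0.13]
    - [-0.58,-0.044,0,0.13]
    - [-0.58,-0.044,0,0.13]
    - [-0.58,-0.044,0,0.13]

```text
time: 26.5
ee_pos: [0.5608, -0.3033, 0.1778]
eef_rot: [0.734, 0.679, 0.0, -0.001]
ft_force: [-0.2, 1.0, -1.9]
width: 0.0483
```

```bash
python3 - <<'E'
from h import *
print(read_state()["width"]);go(.5623,-.304,.018,-4.5)
p,d,P=snap("scene","s11");crop(p,"s11c",200,350,80,230,5)
k=(P[...,2]>.15)&(P[...,2]<.21)&(P[...,0]>.52)&(P[...,0]<.61)&(P[...,1]>-.42)&(P[...,1]<-.18);Q=P[k];print(len(Q),Q.min(0),Q.max(0),read_state()["ee_pos"])
E
```

```text
0.04828288026625808
shift [-0.0008, 0.0017, 0.1598] roll [np.float64(0.002), np.float64(-3.14)] rows 3.1968694102517974 h -4.4 at [ 0.5608 -0.3033  0.1778] t 26.5 j [-0.15  0.47  0.79  1.52 -0.34  1.29  0.6 ]
406 [ 0.5277522  -0.41997594  0.153208  ] [ 0.5973908  -0.2178371   0.20985036] [ 0.56104773 -0.30284501  0.17803233]
```

View pics/s11c.png

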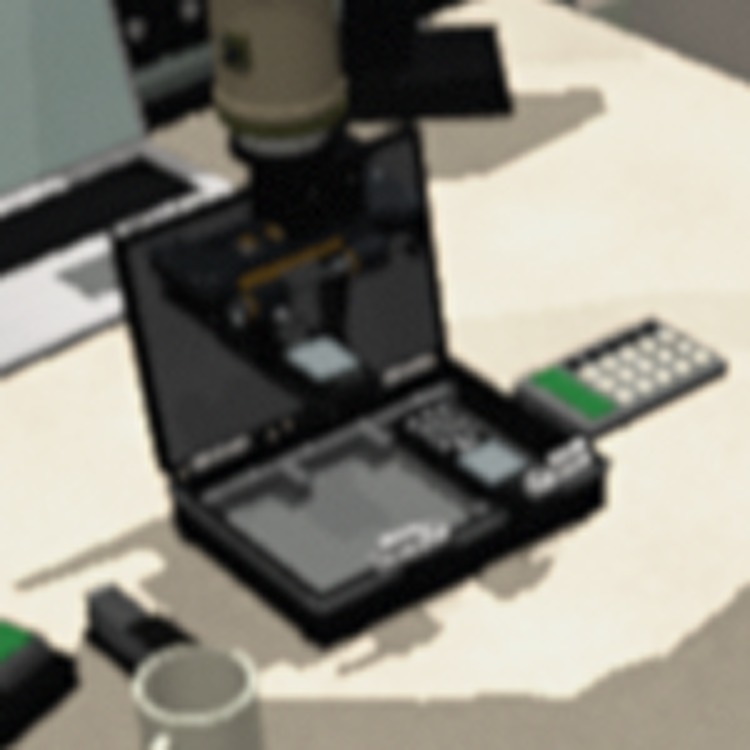

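move_arm:
  series:
    - [-0.004,0.002,0.05,0]
    - [-0.004,0.002,0.1,0]
    - [-0.004,0.002,0.13,0]
    - [-0.004,0.002,0.143,0]
    - [-0.004,0.002,0.146,0]
    - [-0.004,0.002,0.148,0]
    - [-0.004,0.002,0.148,0]

```text
time: 27.25
ee_pos: [0.5634, -0.3088, 0.0322]
eef_rot: [0.734, 0.679, 0.001, 0.001]
ft_force: [-0.0, 2.5, -1.5]
width: 0.048
```

move_arm:
  series:
    - [0.002,0,0.002,0]
    - [0.003,0,0.006,0]
    - [0.003,0,0.01,0]
    - [0.003,0,0.01,0]

```text
time: 27.65
ee_pos: [0.563, -0.3059, 0.0208]
eef_rot: [0.734, 0.679, 0.0, 0.0]
ft_force: [0.8, 1.1, 1.0]
width: 0.0478
```

move_arm:
  series:
    - [0,0,0.002,0]
    - [0,0,0.003,0]
    - [0,0,0.003,0]
    - [0,0,0.003,0]

```text
time: 28.05
ee_pos: [0.5635, -0.3061, 0.0194]
eef_rot: [0.734, 0.679, 0.001, 0.001]
ft_force: [-3.0, 4.0, 17.2]
width: 0.0478
```

move_arm:
  series:
    - [0,0,0,0]
    - [0,0,0,0]
    - [0,0,0,0]
    - [0,0,0,0]
    - [0,0,-0.04,0]
    - [0,0,-0.09,0]
    - [0,0,-0.14,0]
    - [0,0,-0.19,0]
    - [0,0,-0.24,0]
    - [0,0,-0.28,0]
    - [0,0,-0.28,0]
  claw: 0.35

```text
time: 29.15
ee_pos: [0.5637, -0.3076, 0.3035]
eef_rot: [0.734, 0.679, 0.002, 0.004]
ft_force: [-0.4, -0.0, 0.4]
width: 0.0589
```

```bash
python3 - <<'E'
from h import *
p,d,P=snap("scene","s12");crop(p,"s12c",210,340,120,220,6)
go(.475,-.52,.297,-4.5)
d=np.load("pics/top0.npy");P=pts("top",d)
Q=P[180:285,430:490].reshape(-1,3);
for lo,hi in ((.08,.12),(.12,.16),(.16,.2),(.2,.24),(.24,.27)):
    q=Q[(Q[:,2]>lo)&(Q[:,2]<hi)&(Q[:,1]<-.37)];print(lo,len(q),q.mean(0) if len(q) else 0, q[:,1].min() if len(q) else 0)
E
```

```text
shift [-0.2194, -0.0712, 0.0031] roll [np.float64(0.0), np.float64(-3.141)] rows 4.387005164865023 h -4.5 at [ 0.5631 -0.3069  0.3001] t 29.2 j [-0.15  0.42  0.83  1.33 -0.31  1.52  0.57]
0.08 582 [ 0.4761322  -0.40702663  0.10009636] -0.42105710816584335
0.12 634 [ 0.47469913 -0.41238656  0.14068279] -0.4261401543506753
0.16 694 [ 0.47434824 -0.41798714  0.18036593] -0.4332814119054108
0.2 706 [ 0.47561629 -0.42424166  0.22028436] -0.44893370607616195
0.24 512 [ 0.47171727 -0.42722082  0.24260118] -0.44754471178286154
```

View pics/s12c.png

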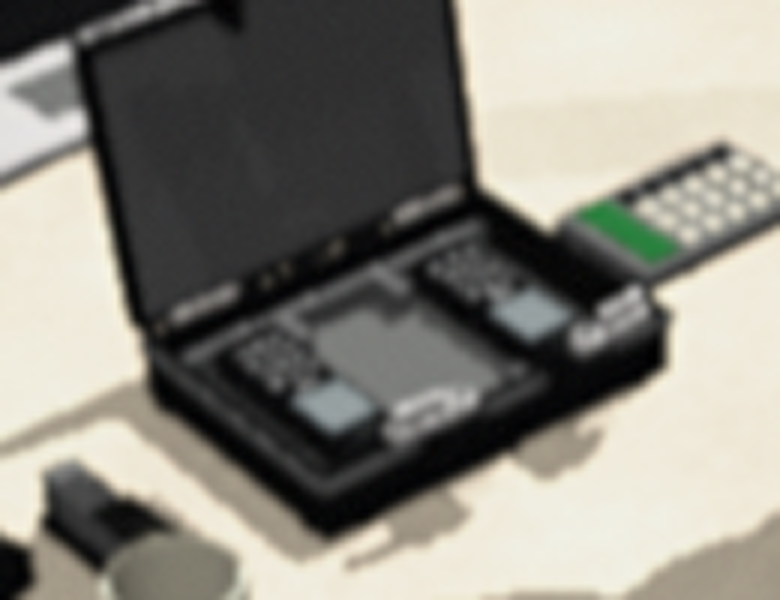

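move_arm:
  series:
    - [-0.04,-0.014,0,0]
    - [-0.085,-0.028,0,0]
    - [-0.13,-0.042,0,0]
    - [-0.175,-0.057,0,0]
    - [-0.21,-0.069,0,0]
    - [-0.21,-0.071,0,0]
    - [-0.21,-0.071,0,0]
    - [-0.21,-0.071,0,0]
    - [-0.21,-0.071,0,0]
  claw: -1

```text
time: 30.1
ee_pos: [0.4767, -0.5083, 0.297]
eef_rot: [0.733, 0.68, 0.0, -0.0]
ft_force: [0.7, -0.6, 0.9]
width: 0.0014
```

```bash
python3 - <<'E'
from h import *
go(.475,-.505,.19,-4.5)
p,d,P=snap("scene","s13");crop(p,"s13c",180,340,60,220,5)
p,d,P=snap("top","t13");crop(p,"t13c",350,510,150,290,5)
E
```

```text
shift [0.003, -0.0019, 0.107] roll [np.float64(0.003), np.float64(-3.139)] rows 2.1402612115525548 h -4.3 at [ 0.4767 -0.5083  0.297 ] t 30.1 j [ 0.26  0.58  0.83  1.15 -0.42  1.58  0.93]
```

View pics/s13c.png

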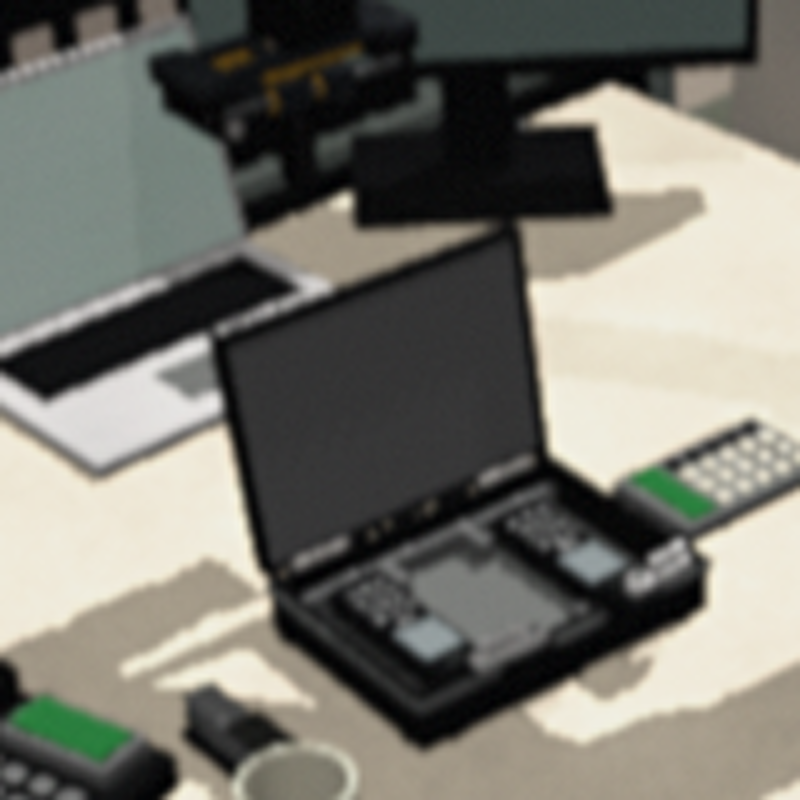

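View pics/t13c.png

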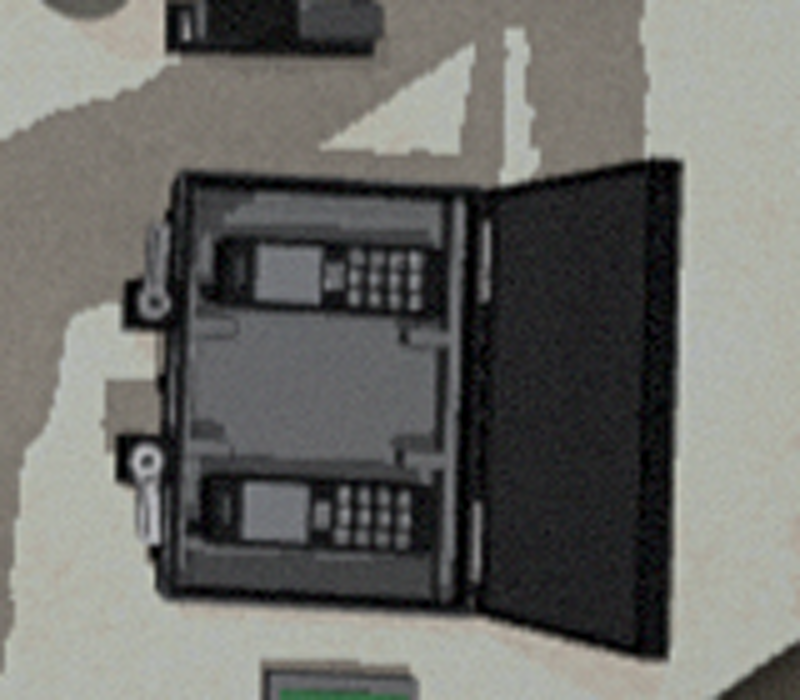

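move_arm:
  series:
    - [0,0,0.04,0]
    - [0,0,0.08,0]
    - [0,0,0.1,0]
    - [0,0,0.105,0]
    - [0,0,0.105,0]

```text
time: 30.7
ee_pos: [0.4757, -0.5093, 0.1925]
eef_rot: [0.734, 0.679, 0.0, -0.0]
ft_force: [0.4, -0.9, 0.3]
width: 0.0006
```

```bash
python3 - <<'E'
from h import *
P=pts("top",np.load("pics/t13.npy"))
for (u,v) in [(407,205),(428,206),(405,252),(425,254)]: print(np.round(np.median(P[v-3:v+4,u-3:u+4].reshape(-1,3),0),4))
s=read_state();print(s["ee_pos"],s["ft_force"])
# fit lid angle with scene too
h=np.array(C(.098,0));print("hinge",h)
x=np.array([-.0785,-.9969])
for th in (1.75,1.57,1.3,1.0,.7,.4,.2,0):
    # tip contact on outer face at radius rr from hinge
    for rr in (.15,):
        f=-np.cos(th)*rr+np.sin(th)*.018; z=.05+np.sin(th)*rr+np.cos(th)*.018
        q=h+x*f;print(th,np.round(q,3),round(z,3),"edge",np.round(h+x*(-np.cos(th)*.196+np.sin(th)*.018),3)[1],round(.05+np.sin(th)*.196+np.cos(th)*.018,3))
E
```

```text
[ 0.5614 -0.2763  0.0327]
[ 0.5566 -0.3453  0.0322]
[ 0.4083 -0.2636  0.0336]
[ 0.4008 -0.3283  0.0329]
[ 0.47568738 -0.50925289  0.19254811] [ 0.3914665  -0.89029891  0.33117269]
hinge [ 0.477807  -0.3946962]
1.75 [ 0.474 -0.439] 0.194 edge -0.447 0.24
1.57 [ 0.476 -0.413] 0.2 edge -0.412 0.246
1.3 [ 0.48  -0.372] 0.199 edge -0.36 0.244
1.0 [ 0.483 -0.329] 0.186 edge -0.304 0.225
0.7 [ 0.486 -0.292] 0.16 edge -0.257 0.19
0.4 [ 0.488 -0.264] 0.125 edge -0.222 0.143
0.2 [ 0.489 -0.252] 0.097 edge -0.207 0.107
0 [ 0.49  -0.245] 0.068 edge -0.199 0.068
```

move_arm:
  series:
    - [0.03,0,0,0]
    - [0.045,0,0,0]
    - [0.055,0,0,0]
    - [0.063,0,0,0]
    - [0.071,0,0,0]
    - [0.079,0,0,0]
    - [0.087,0,0,0]
    - [0.09,0,0,0]

```text
time: 31.5
ee_pos: [0.4823, -0.4196, 0.1926]
eef_rot: [0.734, 0.679, -0.0, 0.0]
ft_force: [-0.2, -4.0, 2.1]
width: 0.0004
```

move_arm:
  series:
    - [0.012,0,0,0]
    - [0.024,0,0,0]
    - [0.036,0,0,0]
    - [0.051,0,0.002,0]
    - [0.066,0,0.004,0]
    - [0.081,0,0.007,0]
    - [0.093,0,0.015,0]
    - [0.106,0,0.024,0]
    - [0.118,0,0.033,0]
    - [0.118,0,0.033,0]

```text
time: 32.5
ee_pos: [0.4914, -0.2995, 0.1576]
eef_rot: [0.733, 0.68, -0.0, -0.002]
ft_force: [-0.8, -0.9, -0.8]
width: 0.0003
```

```bash
python3 - <<'E'
from h import *
p,d,P=snap("scene","s14");crop(p,"s14c",180,340,60,220,5)
E
```

```text
(no output)
```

View pics/s14c.png

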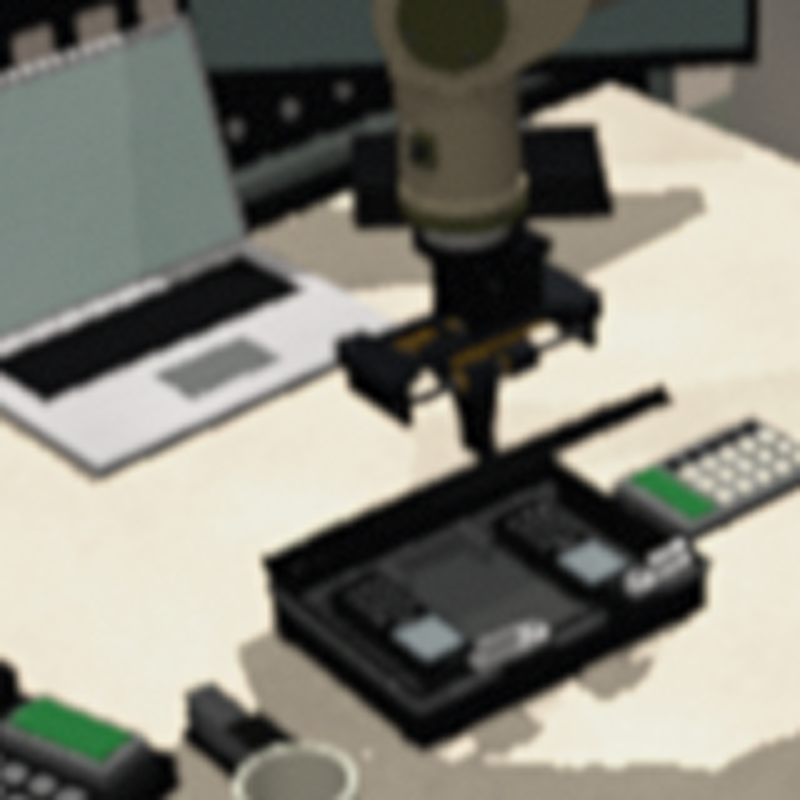

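move_arm:
  series:
    - [0.008,0,0.008,0]
    - [0.016,0,0.018,0]
    - [0.024,0,0.028,0]
    - [0.031,0,0.04,0]
    - [0.037,0,0.052,0]
    - [0.043,0,0.062,0]
    - [0.048,0,0.072,0]
    - [0.052,0,0.08,0]
    - [0.055,0,0.087,0]
    - [0.055,0,0.09,0]
    - [0.055,0,0.09,0]

```text
time: 33.65
ee_pos: [0.4958, -0.2473, 0.0694]
eef_rot: [0.734, 0.679, 0.0, -0.0]
ft_force: [0.3, -0.5, -0.7]
width: 0.0006
```

move_arm:
  series:
    - [0.01,0,0.002,0]
    - [0.018,0,0.003,0]
    - [0.018,0,0.005,0]
    - [0.018,0,0.007,0]
    - [0.018,0,0.007,0]

```text
time: 34.15
ee_pos: [0.4988, -0.2332, 0.0683]
eef_rot: [0.735, 0.678, 0.001, 0.003]
ft_force: [-20.6, 1.9, 63.7]
width: 0.0001
```

```bash
python3 - <<'E'
from h import *
p,d,P=snap("scene","s15");crop(p,"s15c",180,340,60,220,5)
E
```

```text
(no output)
```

View pics/s15c.png

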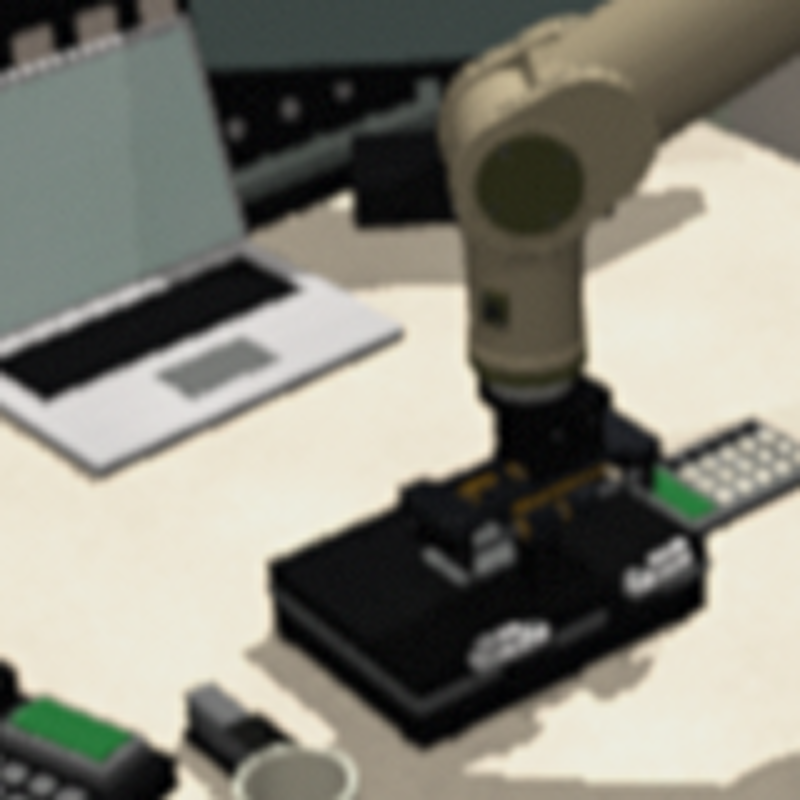

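The lid is flat and closed. I'll back off and line up with latch a.

move_arm:
  series:
    - [0,0,-0.02,0]
    - [0,0,-0.06,0]
    - [0,0,-0.06,0]
    - [0,0,-0.06,0]

```text
time: 34.6
ee_pos: [0.4978, -0.2293, 0.1231]
eef_rot: [0.734, 0.679, 0.001, 0.001]
ft_force: [0.1, -0.6, -0.9]
width: 0.0001
```

```bash
python3 - <<'E'
from h import *
print(C(-.1465,.084));go(*C(-.1465,.084),.125,-4.5);s=read_state();print(s["ft_force"])
E
```

```text
(0.58073985, -0.15754814999999997)
shift [0.078, 0.0771, -0.0017] roll [np.float64(0.001), np.float64(-3.141)] rows 1.559405855973033 h -4.5 at [ 0.4978 -0.2293  0.1231] t 34.6 j [-0.35  0.31  0.82  1.83 -0.25  1.11  0.48]
[ 0.10726414 -0.6276754  -0.85332671]
```

move_arm:
  series:
    - [0.035,0.035,0,0]
    - [0.07,0.07,0,0]
    - [0.078,0.077,0,0]
    - [0.078,0.077,0,0]
    - [0.078,0.077,0,0]

```text
time: 35.1
ee_pos: [0.5787, -0.1589, 0.1216]
eef_rot: [0.735, 0.679, -0.001, -0.0]
ft_force: [-0.8, 0.2, -0.3]
width: 0.0001
```

```bash
python3 - <<'E'
from h import *
go(*C(-.1465,.084),.075,-4.5)
p,d,P=snap("scene","s16");crop(p,"s16c",230,350,130,230,6)
p,d,P=snap("top","t16");crop(p,"t16c",350,490,160,290,5)
E
```

```text
shift [0.0016, 0.002, 0.0466] roll [np.float64(-0.001), np.float64(3.141)] rows 0.9314897966784305 h -4.5 at [ 0.5787 -0.1589  0.1216] t 35.1 j [-0.41  0.43  0.76  1.69 -0.32  1.15  0.36]
```

View pics/s16c.png

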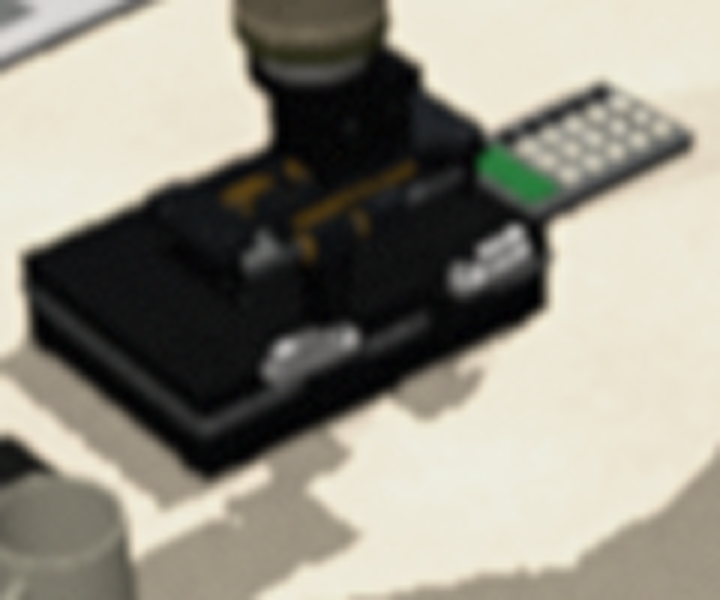

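View pics/t16c.png

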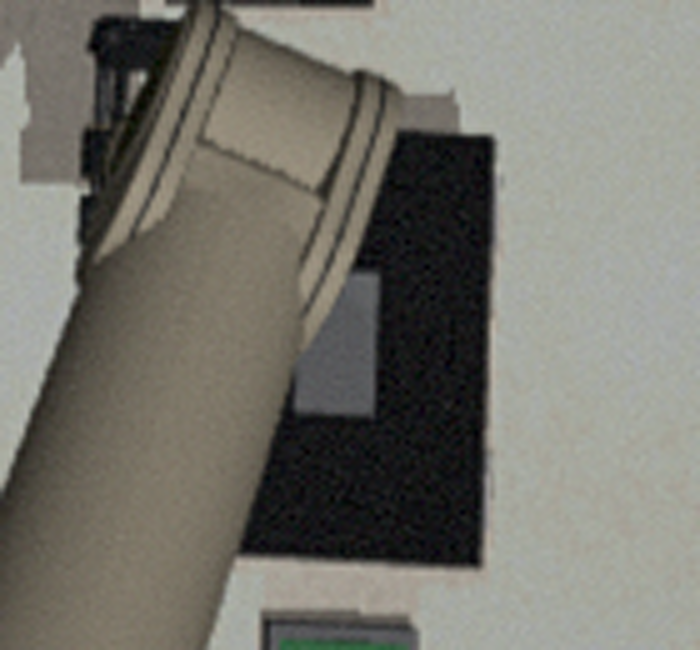

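move_arm:
  series:
    - [0.002,0.002,0.02,0]
    - [0.002,0.002,0.04,0]
    - [0.002,0.002,0.046,0]
    - [0.002,0.002,0.046,0]
    - [0.002,0.002,0.046,0]

```text
time: 35.7
ee_pos: [0.5823, -0.1567, 0.0774]
eef_rot: [0.734, 0.679, 0.0, 0.0]
ft_force: [1.1, -0.4, -0.1]
width: 0.0003
```

```bash
python3 - <<'E'
from h import *
s,M=heads();print(s["ee_pos"],s["ft_force"])
piv=np.array(C(-.12,.05))
for ph in np.radians([0,15,30,45,60,75,90]):
    d=np.array([np.sin(ph),np.cos(ph)]);n=np.array([-np.cos(ph),np.sin(ph)])
    q=.034*d+n*(.007+.0095*abs(np.cos(ph))+.015*abs(np.sin(ph)))
    w=np.array(C(-.12+q[0],.05+q[1]));dd=M.T@(np.r_[w,.075]-s["ee_pos"]);print(round(np.degrees(ph)),np.round(dd,4))
E
```

```text
[ 0.58225055 -0.15673816  0.07741856] [ 1.11076468 -0.4435415  -0.13284323]
0 [-0.0109 -0.0014  0.0024]
15 [-0.0168  0.0026  0.0024]
30 [-0.0247  0.0054  0.0024]
45 [-0.0343  0.0058  0.0024]
60 [-0.0445  0.003   0.0024]
75 [-0.0541 -0.0035  0.0024]
90 [-0.0614 -0.0134  0.0024]
```

move_arm:
  series:
    - [-0.006,0,0.001,0]
    - [-0.011,0,0.001,0]
    - [-0.017,0.002,0.001,0]
    - [-0.025,0.004,0.001,0]
    - [-0.034,0.005,0.001,0]
    - [-0.044,0.002,0.001,0]
    - [-0.053,-0.004,0.001,0]
    - [-0.058,-0.009,0.001,0]
    - [-0.061,-0.014,0.001,0]
    - [-0.061,-0.017,0.001,0]
    - [-0.061,-0.018,0.001,0]
    - [-0.061,-0.018,0.001,0]

```text
time: 36.9
ee_pos: [0.5606, -0.2167, 0.0761]
eef_rot: [0.734, 0.679, 0.0, 0.002]
ft_force: [7.0, -3.9, -2.9]
width: 0.0007
```

move_arm:
  series:
    - [0,-0.003,0,0]
    - [0,-0.003,0,0]
    - [0,-0.003,0,0]
    - [0,0.01,0,0]
    - [0,0.012,-0.03,0]
    - [0,0.012,-0.07,0]
    - [0,0.012,-0.07,0]

```text
time: 37.6
ee_pos: [0.5732, -0.218, 0.1504]
eef_rot: [0.734, 0.679, 0.002, 0.003]
ft_force: [1.4, 0.2, 0.6]
width: 0.0005
```

```bash
python3 - <<'E'
from h import *
go(*C(-.1465,-.084),.145,-4.5)
p,d,P=snap("scene","s17");crop(p,"s17c",230,350,130,230,6)
E
```

```text
shift [0.0608, -0.1653, 0.0042] roll [np.float64(-0.0), np.float64(3.142)] rows 3.3057698393615778 h -4.5 at [ 0.5732 -0.218   0.1504] t 37.6 j [-0.31  0.43  0.78  1.63 -0.32  1.21  0.46]
```

View pics/s17c.png

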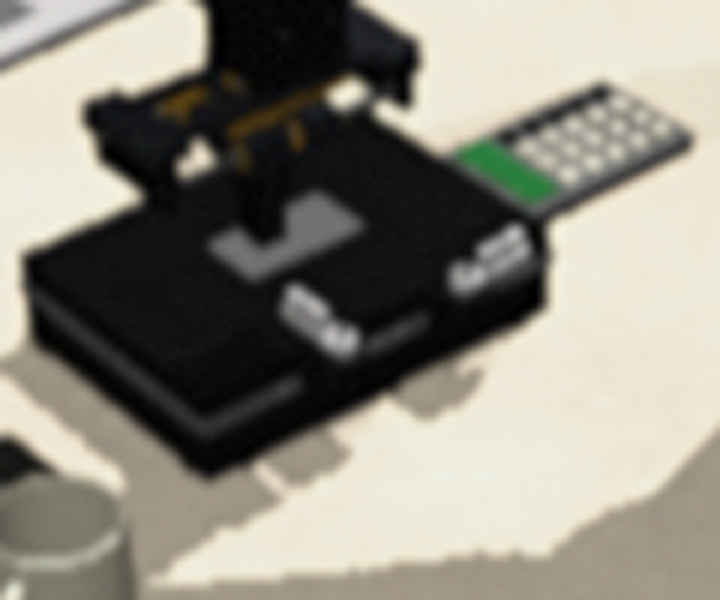

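Latch a now lies across the lid, with its arm at crop (320,320). On to latch b.

move_arm:
  series:
    - [0.02,-0.04,0,0]
    - [0.04,-0.08,0,0]
    - [0.06,-0.12,0,0]
    - [0.061,-0.16,0,0]
    - [0.061,-0.165,0,0]
    - [0.061,-0.165,0,0]
    - [0.061,-0.165,0,0]

```text
time: 38.35
ee_pos: [0.4123, -0.1427, 0.1455]
eef_rot: [0.734, 0.679, 0.0, 0.0]
ft_force: [-0.2, 0.4, 0.8]
width: 0.0007
```

```bash
python3 - <<'E'
from h import *
go(*C(-.1465,-.084),.077,-4.5)
E
```

```text
shift [-0.0016, 0.0011, 0.0685] roll [np.float64(0.001), np.float64(-3.141)] rows 1.3691498916013711 h -4.5 at [ 0.4123 -0.1427  0.1455] t 38.35 j [-0.61 -0.09  0.82  2.07  0.07  1.14  0.1 ]
```

move_arm:
  series:
    - [0,0.001,0.03,0]
    - [0,0.001,0.06,0]
    - [0,0.001,0.069,0]
    - [0,0.001,0.069,0]
    - [0,0.001,0.069,0]
    - [0,0.001,0.069,0]

```text
time: 38.95
ee_pos: [0.4137, -0.143, 0.0776]
eef_rot: [0.734, 0.679, 0.001, 0.001]
ft_force: [0.2, -0.1, 0.7]
width: 0.0005
```

```bash
python3 - <<'E'
from h import *
s,M=heads();print(s["ee_pos"],s["ft_force"])
for ph in np.radians([0,15,30,45,60,75,90]):
    d=np.array([np.sin(ph),np.cos(ph)]);n=np.array([-np.cos(ph),np.sin(ph)])
    q=.034*d+n*(.007+.0095*abs(np.cos(ph))+.015*abs(np.sin(ph)))
    w=np.array(C(-.12+q[0],-.05-q[1]));dd=M.T@(np.r_[w,.075]-s["ee_pos"]);print(round(np.degrees(ph)),np.round(dd,4))
E
```

```text
[ 0.4136768  -0.14302842  0.07758023] [ 0.21634069 -0.13634146  0.66041483]
0 [-0.0114 -0.0003  0.0026]
15 [-0.0173 -0.0044  0.0026]
30 [-0.0252 -0.0071  0.0026]
45 [-0.0347 -0.0076  0.0026]
60 [-0.0449 -0.0048  0.0026]
75 [-0.0545  0.0017  0.0026]
90 [-0.0619  0.0117  0.0026]
```

move_arm:
  series:
    - [-0.006,-0.001,0.001,0]
    - [-0.011,-0.001,0.001,0]
    - [-0.017,-0.004,0.001,0]
    - [-0.025,-0.006,0.001,0]
    - [-0.034,-0.007,0.001,0]
    - [-0.044,-0.004,0.001,0]
    - [-0.053,0.002,0.001,0]
    - [-0.058,0.007,0.001,0]
    - [-0.062,0.012,0.001,0]
    - [-0.062,0.016,0.001,0]
    - [-0.062,0.019,0.001,0]
    - [-0.062,0.019,0.001,0]
    - [-0.062,0.019,0.001,0]

```text
time: 40.25
ee_pos: [0.427, -0.2059, 0.0756]
eef_rot: [0.734, 0.679, 0.0, 0.0]
ft_force: [0.1, -1.1, 0.1]
width: 0.0003
```

```bash
python3 - <<'E'
from h import *
p,d,P=snap("scene","s18");crop(p,"s18c",230,350,130,230,6)
E
```

```text
(no output)
```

View pics/s18c.png

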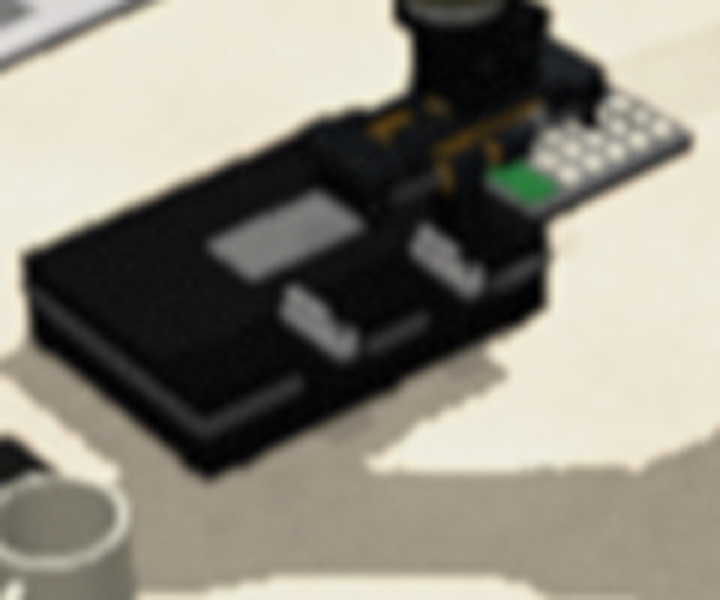

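Latch b is also turned, parallel to latch a. I'll nudge it to check it's on the stop.

move_arm:
  series:
    - [0,0.002,0,0]
    - [0,0.004,0,0]
    - [0,0.006,0,0]
    - [0,0.006,0,0]
    - [0,0.006,0,0]

```text
time: 40.8
ee_pos: [0.4293, -0.2063, 0.0748]
eef_rot: [0.735, 0.679, -0.002, -0.003]
ft_force: [-18.4, 1.7, 15.0]
width: 0.0002
```

move_arm:
  series:
    - [0,-0.008,0,0]
    - [0,-0.02,0,0]
    - [0,-0.02,-0.04,0]
    - [0,-0.02,-0.09,0]
    - [0,-0.02,-0.14,0]
    - [0,-0.02,-0.18,0]
    - [0.05,0,-0.18,0]
    - [0.1,0,-0.18,0]
    - [0.15,0,-0.18,0]
    - [0.2,0,-0.18,0]
    - [0.25,0,-0.18,0]
    - [0.3,0,-0.18,0]
    - [0.35,0,-0.18,0]
    - [0.35,0,-0.18,0]
    - [0.35,0,-0.18,0]

```text
time: 42.3
ee_pos: [0.4599, 0.1438, 0.2554]
eef_rot: [0.733, 0.68, -0.0, 0.0]
ft_force: [0.0, -0.4, -0.5]
width: 0.0004
```

```bash
python3 - <<'E'
from h import *
p,d,P=snap("scene","s19");crop(p,"s19c",180,500,100,320,2.5)
p,d,P=snap("top","t19");crop(p,"t19c",360,480,160,280,6)
L=P[190:265,400:465].reshape(-1,3)
for x0,x1,y0,y1 in [(-.08,-.05,-.12,-.09),(-.08,-.05,.09,.12),(.05,.08,-.1,.1)]:
    g=[P[int(v),int(u),2] for X in np.linspace(x0,x1,8) for Y in np.linspace(y0,y1,8) for u,v in [proj("top",[*C(X,Y),.068])]];print(np.median(g))
s=read_state();print(s["time"],s["ft_force"])
E
```

```text
0.06800111667466227
0.06716676644262669
0.06743308105806545
42.4 [-0.67928632 -0.32327913 -0.09107152]
```

View pics/t19c.png

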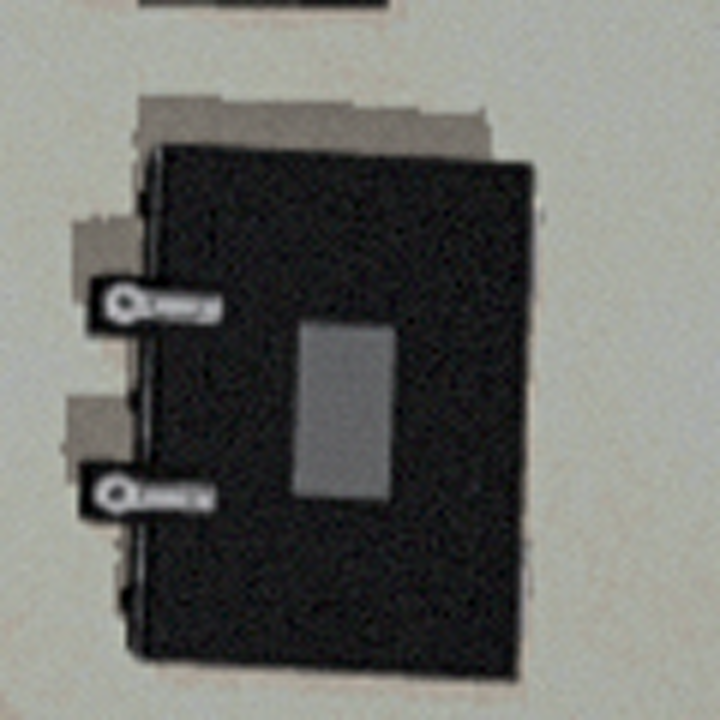

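View pics/s19c.png

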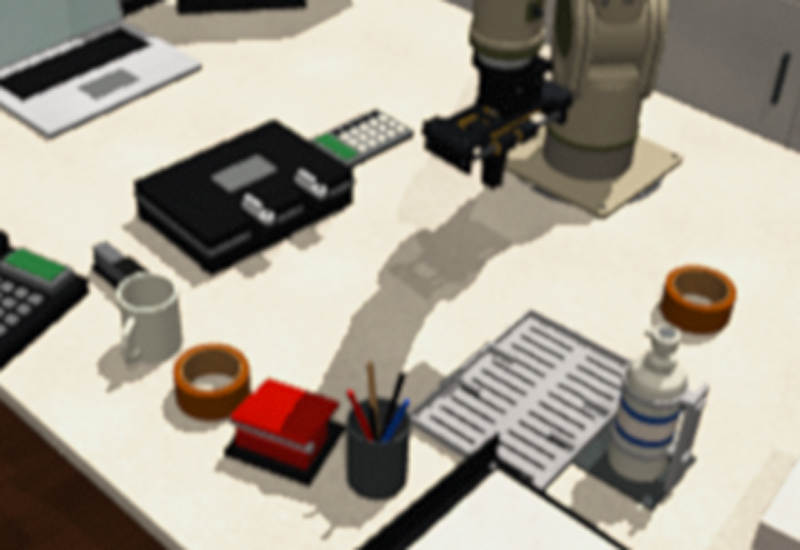

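The lid top reads 67–68 mm all over. Both turnbuttons lie across it (top crop ~(165,305) and (155,495)). The cap is up, the tray is empty and the other things are where they were, so I'm handing in.

```bash
python3 - <<'E'
from h import *
r.close_job();print(read_state()["time"])
E
```

```text
the job is handed in; nothing more can be done
the job is handed in; nothing more can be done
```

I sanitised and packed both handsets, and handed the job in at about 42 s of the 210 s allowed. Only two handsets were on the desk. Each went flat into the drip tray, and I pressed the spray cap down to its stop (about 15 N, tip at 206 mm) and let it spring back. Each then went into an outer bay of the carry case. I closed the lid before turning both turnbuttons.

**Last checks, from camera pictures and the force reading:**
- **Handsets:** their tops read about 33 mm above the desk before the lid closed, so their centres are about 19 mm up, under the 26 mm limit.
- **Lid:** its top reads 67–68 mm at three places, against 68 mm when fully closed.
- **Turnbuttons:** both lie straight across the lid, and both pushed back on their stops.
- **Everything else:** the cap is up, the other things on the desk look unmoved, and the arm is clear.

**What went less smoothly:**
- **Knock in the tray:** one handset was nudged about 11 mm while in the tray. It stayed in its lane, and I measured it again before gripping it.
- **Going into the case:** both handsets lightly touched the foam on the hinge side, so I moved them a few millimetres.
- **High push forces:** closing the lid briefly took 64 N through the fingers, and my check push on the second turnbutton took 18 N. The wrist limit is 120 N.

No check failed. The only mismatch was a few millimetres between the two cameras. Handing in reports no verdict, so the result is not confirmed.

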